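Empty the catch tray and pack the kit tote

TASK

Pull the finishing machine's catch tray well out, then pack the kit into the grey tote: every heat sink from the tray flat on the tote's floor in a row, fins up, the long step bracket over them with its foot flat on the floor, and every elbow standing on the bracket's foot. They only fit in that order. Finish by pushing the empty tray fully home, and leave the other things on the bench where they are.

Things in the scene. Friction and masses are not known exactly. Their poses are not given: they have to be found in the camera images.
- machine_face (a point): middle of the lower edge of the front face of the desktop finishing machine, which is white, fixed to the bench, 190 (x) x 224 (y) mm: low front deck 62 mm high, and a grey column 140 mm high that begins 80 mm behind the front face. The axes are the machine's: x goes into the machine, so its front looks along -x (here roughly to the robot's right), z up
- tray (a joint): how far the steel catch tray is pulled out of the machine, in m along the machine's own -x (out of its front): 0 = fully home, 0.17 = fully out against its stop. It slides stiffly (about 1.5 N) and stays where it is left. It counts as well out beyond 0.14
- tray_bar (a point): middle of the tray's handle bar: a round black bar 12 mm thick and 76 mm long, parallel to the machine's y axis, its centre 36 mm above the bench and 42 mm in front of the tray's front wall, free to be pinched from above; moves with the tray
- tray_floor (a point): middle of the tray's inner floor, 10 mm above the bench; inside 105 (along machine x) x 196 mm, walls 10 mm above that floor; the heat sinks stand here in a row along the machine's y, about 60 mm apart. Hidden under the deck until pulled out
- tote: grey plastic packing tote, fixed on the bench, outside 110 (x) x 140 (y) mm, inside 100 x 130 mm. Origin: middle of its underside; floor top at z = 4 mm; the low front lip (its -x side) ends at z = 14 mm, the back (+x) and the side walls at z = 30 mm (the sides step down to 14 mm in the front 25 mm). Three heat sinks side by side along y take 120 of the 130 mm; heat sinks against the front lip and the bracket behind them take 92 of the 100 mm along x
- bracket: aluminium step bracket, 122 mm long along its y, 250 g, standing on its foot. Upright web 10 mm thick (x from -5 to +5 mm), 31 mm high; foot 10 mm thick at the bottom from x = +5 to +47 mm; flange at the top from x = -5 to -39 mm, between z = 25 and 31 mm, which passes over the heat sinks; in the middle of its length a lug 30 mm long and 10 mm thick continues the web up to z = 57 mm, to lift it by. Origin: middle of the web's underside, z up
- elbow_a: aluminium L-shaped elbow, 80 g, standing on its foot: foot 36 (x) x 56 (y) x 10 mm thick, leg 10 mm thick rising along the foot's +x edge over the full 56 mm, to 50 mm above the underside. Origin: middle of the foot's underside, z up; the leg's middle plane is at x = +13 mm. One of the two may be absent
- elbow_b: aluminium L-shaped elbow, 80 g, standing on its foot: foot 36 (x) x 56 (y) x 10 mm thick, leg 10 mm thick rising along the foot's +x edge over the full 56 mm, to 50 mm above the underside. Origin: middle of the foot's underside, z up; the leg's middle plane is at x = +13 mm. One of the two may be absent
- sink_a: black finned heat sink, 40 x 40 x 22 mm high, 60 g; a plain square block for gripping, any quarter turn alike. Starts fins up in the catch tray. Origin: middle of its underside, z up. One of the three may be absent
- sink_b: black finned heat sink, 40 x 40 x 22 mm high, 60 g; a plain square block for gripping, any quarter turn alike. Starts fins up in the catch tray. Origin: middle of its underside, z up. One of the three may be absent
- sink_c: black finned heat sink, 40 x 40 x 22 mm high, 60 g; a plain square block for gripping, any quarter turn alike. Starts fins up in the catch tray. Origin: middle of its underside, z up. One of the three may be absent
- jar: bystander: small jar with a red cap, 48 mm across, 35 mm high, on the bench; to be left alone. Origin: middle of its underside
- tape: bystander: roll of amber tape, 74 mm across, 15 mm high; to be left alone. Origin: middle of its underside
- cutters: bystander: side cutters with red handles, 43 x 109 x 12 mm; to be left alone. Origin: middle of its underside
- pen: bystander: felt pen, 15 x 130 x 16 mm; to be left alone. Origin: middle of its underside
- pcb: bystander: small green circuit board, 52 x 70 x 12 mm; to be left alone. Origin: middle of its underside

How it is judged:
On the way, in this order (a step that is already met when the one before it is completed fails the run):
1. the catch tray is pulled well out (value of joint tray above 0.14 m), for 0.2 s.
2. all heat sinks lie flat on the floor of the tote (x of sink_a in the frame of tote between -0.048 and 0.048 m and y of sink_a in the frame of tote between -0.062 and 0.062 m and z of sink_a in the frame of tote between 0 and 0.008 m and angle between each of sink_a, sink_b, sink_c's own z axis and vertical below 0.1 rad and x of sink_b in the frame of tote between -0.048 and 0.048 m and y of sink_b in the frame of tote between -0.062 and 0.062 m and z of sink_b in the frame of tote between 0 and 0.008 m and x of sink_c in the frame of tote between -0.048 and 0.048 m and y of sink_c in the frame of tote between -0.062 and 0.062 m and z of sink_c in the frame of tote between 0 and 0.008 m), for 0.2 s.
3. the bracket stands flat on the floor of the tote, over the heat sinks (all of step 2 and x of bracket in the frame of tote between -0.02 and 0.02 m and y of bracket in the frame of tote between -0.012 and 0.012 m and z of bracket in the frame of tote between 0 and 0.008 m and angle between bracket's own z axis and vertical below 0.08 rad), for 0.2 s.
4. all elbows stand on the foot of the bracket (x of bracket in the frame of tote between -0.02 and 0.02 m and y of bracket in the frame of tote between -0.012 and 0.012 m and z of bracket in the frame of tote between 0 and 0.008 m and angle between each of bracket, elbow_a, elbow_b's own z axis and vertical below 0.08 rad and x of elbow_a in the frame of tote between -0.045 and 0.045 m and y of elbow_a in the frame of tote between -0.05 and 0.05 m and z of elbow_a in the frame of tote between 0.01 and 0.018 m and x of elbow_b in the frame of tote between -0.045 and 0.045 m and y of elbow_b in the frame of tote between -0.05 and 0.05 m and z of elbow_b in the frame of tote between 0.01 and 0.018 m), for 0.2 s.
At the end, for the whole second after the job is handed in: In the tote: heat sinks fins up, flat within 4 mm of its floor; bracket upright, its foot within 4 mm of the floor; elbows upright on the bracket's foot, 6 to 14 mm above the floor (tilts under 0.08 rad). All at rest; tray within 10 mm of home (all of step 2 and all of step 4 and linear speed of each of sink_a, sink_b, sink_c, elbow_a, elbow_b, bracket below 0.02 m/s and value of joint tray between -0.01 and 0.01 m); the robot touches nothing.
It fails at once if a bystander (jar, tape, cutters, pen, circuit board) was moved by more than 3 cm (distance of any of jar, tape, cutters, pen, pcb from where it was at the start of the episode above 0.03 m).
Of sink_a, sink_b, sink_c only 2 to 3 are there at a start; the rules pass over those that are not, and their reading is None.
Of elbow_a, elbow_b only 1 to 2 are there at a start; the rules pass over those that are not, and their reading is None.
At some moment in a run one of bracket, sink_a, sink_b, sink_c may be knocked a few centimetres aside while the robot is not near it.
It also fails if it takes over 210 s, if anything falls off the work surface, if the arm or the gripper's body presses on something with over 40 N, if the wrist force passes 120 N, or if a joint passes its speed limit or range.

ROBOT

A 7-joint arm with a two-finger parallel gripper is mounted at the origin on a cart in front of the work surface, level with it; the furniture and walls round the work are solid. World frame = base frame: x ahead of the robot, y to its left, z up, the work surface at z = 0. Lengths are in m, angles in rad, forces in N, time in s.
With the tool pointing down it reaches from about 0.4 to 0.85 m from the base axis. Payload 10.4 kg.
Tool frame: the origin (TCP) lies on the centre line of the jaws, within the pads' length; the fingertips stand 11 mm ahead of it and the grasp point (between the pads) lies 8 mm behind it; z points along the fingers, y is the line along which they close (so a half turn about z gives the same grasp; the last joint's range is limited). The gripper opens to 87 mm and grips with 3 to 60 N. Pads are 19 mm wide; open, the fingers measure 117 mm over their backs; the gripper's body (75 mm by 190 mm) begins 51 mm behind the grasp point.
Start: joints at [-1.345, 0.332, -0.065, 1.46, 0.022, 1.35, -0.088], TCP at [0.154, 0.606, 0.234] pointing down, gripper open.
Joint ranges: [-2.6, 2.6], [-0.5, 2.12], [-1.47, 1.34], [0.16, 2.42], [-1.27, 4.41], [0.06, 2.06], [-2.6, 2.6]. Speed limits (rad/s): [2.22, 2.22, 2.79, 2.79, 3.14, 3.14, 3.14].

INTERFACE

Orientations are given as a unit quaternion [x, y, z, w].
In Python, from bench import r gives the robot as it stands.
- The arm moves only by the shell command python3 -m pendant 'ROWS' [OPENING] [FORCE]. ROWS is JSON, a list of rows, each a list of 4 numbers: the shift along the tool's x, y, z in m, then the turn about the tool's z in rad. A call has 1 to 8 rows; each row shifts and turns the commanded pose from where the row before left it, along the tool's axes as they then stand; what a row does not reach is not made up. A row lasts 1/12 s, in which the tool goes at most 41.7 mm and 7.16 degrees, less where a joint would pass 70% of its speed; a pose out of reach is approached as far as the arm can. A call with a gripper value outside its range is refused whole. OPENING is the opening, from 0 (shut) to 1 (fully open), set as the call begins (- or left out, the last holds). The fingers move at their own pace and stop on an object; FORCE is the grip in N (left out, the last holds). Time passes only in rows, so rows that do not move let the fingers close. It gives the time, the measured TCP pose, the force, the opening and the grip force at its end, in the units of the state.
- r.read_state(): the state, without advancing time (a new reading comes with each control period).
- r.camera(name): name is "side" or "top"; returns a dict with "img" (384x512x3 uint8, red, green, blue), "camera_matrix" (3x3 intrinsics, pixels), "xyz" and "attitude" of the camera in the world. Camera axes: x right, y down, z forward; pixel columns grow to the right and rows downward; lengths in m; the calibration is good to about 2 mm. A picture is of the moment at which its call begins. There is no depth.
- r.close_job(): hands the job in; it is judged then, once.
Trained networks look in the newest picture that a camera, given by its name, has taken for a name from the list of things; names that differ only in an ending like _2 or _b are one class to them, and where a whole thing is asked for, a point or a joint stands for the part that bears it (a point fixed in the world has none). Each returns a list of dicts, best first, with "score" (0 to 1); they miss things now and then, are a little off and sometimes report something else, mostly with a low value. They report only what shows in the picture. A call takes as long as a camera call.
- r.outline_of(thing, camera): "mask" (384x512 bool, what is visible of it) and "bbox" ([centre column, centre row, width, height] in pixels, round what is visible of it).
The state is a dict: "time": time; "joint_positions": joint angles; "joint_vel": joint speeds; "joint_torque": joint torques, N m; "ee_pos": TCP position; "eef_rot": TCP orientation; "ft_force": force on the tool from outside, world axes, zero at the start; "torque": the same for the moment, N m; "width": finger opening in m; "grip_force": force on a finger pad.
Only numpy, scipy, OpenCV 4.12 (cv2) and the standard library are available. Lean on these libraries where they do the work, as an engineer would, in place of code of your own. Each camera call takes 0.05 s, during which the arm holds its last target. There are 200 camera calls.

## Working session

There is one attempt and no reset: what is moved stays moved. The work goes in short steps, Python scripts to look and compute and a shell command to move; the robot and the scene stay as the last step left them, time stands still between calls to the robot, and variables do not carry over. Pictures are saved under pics/ and viewed, at most 14 in all, crops included, and the job is handed in when it is done.

```bash
ls; mkdir -p pics; cat > h.py <<'E'
from bench import r
import numpy as np, cv2
from scipy.spatial.transform import Rotation as R
def cam(n, save=None):
    c=r.camera(n)
    if save: cv2.imwrite('pics/'+save,c['img'][:,:,::-1])
    return c
def rot(c):
    a=np.array(c['attitude'],float)
    return a if a.shape==(3,3) else R.from_quat(a).as_matrix()
def w(c,u,v,z):
    "pixel to world at height z"
    K=np.array(c['camera_matrix']);d=rot(c)@np.linalg.inv(K)@np.array([u,v,1.]);p=np.array(c['xyz'])
    return p+d*(z-p[2])/d[2]
def px(c,P):
    q=(np.atleast_2d(P)-np.array(c['xyz']))@rot(c);q=q@np.array(c['camera_matrix']).T
    return q[:,:2]/q[:,2:]
E
python3 - <<'E'
from h import *
for n in('top','side'):
    c=cam(n,n+'0.png');print(n,c['camera_matrix'],c['xyz'],c['attitude'])
    for t in ['machine_face','tray','tray_bar','tote','bracket','elbow_a','sink_a','jar','tape','cutters','pen','pcb']:
        try:print(t,[(round(o['score'],2),np.round(o['bbox']).tolist()) for o in r.outline_of(t,n)][:4])
        except Exception as e:print(t,e)
s=r.read_state();print(s)
E
```

```text
pics
top [[470.03334184   0.         253.0358764 ]
 [  0.         470.03334184 187.54860346]
 [  0.           0.           1.        ]] [0.25971641 0.12243042 1.68486812] [-0.70210503  0.70898979 -0.04716181  0.04645174]
machine_face [(0.57, [139.0, 175.0, 80.0, 66.0])]
tray [(0.49, [169.0, 173.0, 16.0, 31.0])]
tray_bar [(0.67, [169.0, 173.0, 17.0, 29.0])]
tote [(0.96, [275.0, 191.0, 42.0, 34.0])]
bracket [(0.59, [326.0, 212.0, 24.0, 18.0])]
elbow_a [(0.61, [367.0, 154.0, 20.0, 18.0]), (0.54, [260.0, 152.0, 20.0, 12.0])]
sink_a []
jar [(0.56, [232.0, 208.0, 16.0, 16.0])]
tape [(0.53, [327.0, 212.0, 22.0, 20.0])]
cutters [(0.66, [357.0, 216.0, 17.0, 23.0]), (0.43, [170.0, 177.0, 21.0, 46.0]), (0.37, [326.0, 210.0, 18.0, 19.0])]
pen []
pcb [(0.6, [193.0, 230.0, 21.0, 25.0]), (0.48, [359.0, 216.0, 12.0, 20.0]), (0.4, [320.0, 141.0, 36.0, 28.0])]
side [[409.32573322   0.         256.69858451]
 [  0.         409.32573322 188.1480144 ]
 [  0.           0.           1.        ]] [ 0.18804805 -1.0484033   0.6204799 ] [ 0.83575338 -0.10654555  0.07578213 -0.53331173]
machine_face [(0.79, [233
[... 585 characters left out ...]
oint_positions': array([-1.3445761 ,  0.33219685, -0.06469749,  1.46008469,  0.02160946,
        1.34992471, -0.08850358]), 'joint_vel': array([ 0.00037915,  0.00169055, -0.00036105, -0.00030961,  0.00035685,
       -0.00023158,  0.00033701]), 'joint_torque': array([-1.64881108e-04, -6.23034382e+01,  2.45749333e-02, -3.90123653e+01,
       -6.10802695e-02,  3.15173878e-02,  4.86943247e-05]), 'ee_pos': array([0.15390497, 0.60577449, 0.2335848 ]), 'eef_rot': array([1.24089905e-01, 9.92270978e-01, 4.07142366e-05, 8.50637160e-07]), 'ft_force': array([-0.61357276,  0.36219505, -0.25016697]), 'torque': array([-0.01817234, -0.0147    , -0.00398896]), 'grip_force': 0.0, 'width': 0.08687224401392742}
```

```bash
python3 - <<'E'
import cv2
a=cv2.imread('pics/top0.png')[105:265,90:400];cv2.imwrite('pics/t0c.png',cv2.resize(a,None,fx=2.58,fy=2.58,interpolation=cv2.INTER_CUBIC))
a=cv2.imread('pics/side0.png')[110:310,170:370];cv2.imwrite('pics/s0c.png',cv2.resize(a,None,fx=3,fy=3,interpolation=cv2.INTER_CUBIC))
E
```

```text
(no output)
```

View pics/t0c.png

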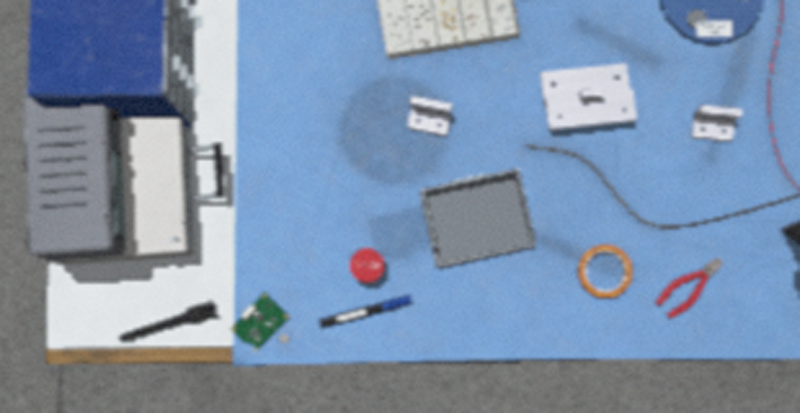

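View pics/s0c.png

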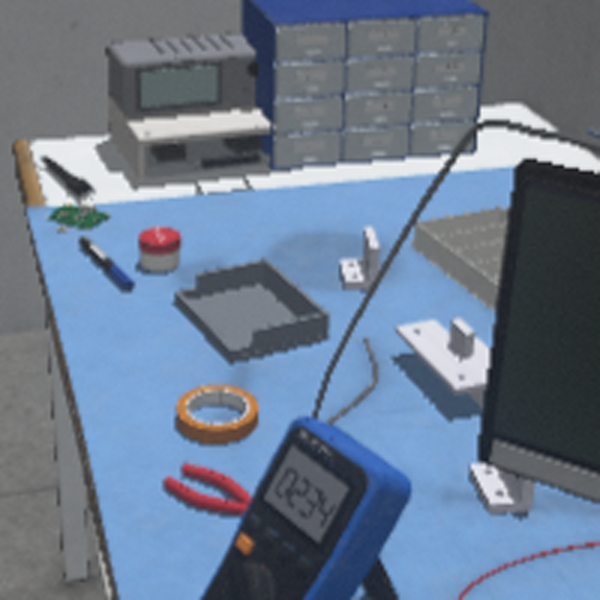

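```bash
python3 - <<'E'
from h import *
c=r.camera('top');s=r.camera('side')
T=lambda x,y,z:np.round(w(c,90+(x+.5)/2.58-.5,105+(y+.5)/2.58-.5,z)[:2],3).tolist()
S=lambda x,y,z:np.round(w(s,170+(x+.5)/3-.5,110+(y+.5)/3-.5,z)[:2],3).tolist()
print('tcp px',px(c,[r.read_state()['ee_pos']]),px(s,[r.read_state()['ee_pos']]))
print('deck front corners',T(183,118,.062),T(189,253,.062), 'back',T(126,257,.062))
print('bar',T(219,146,.036),T(220,196,.036))
print('tote top corners back',T(422,190,.03),T(518,172,.03),'front',T(438,267,.014),T(535,248,.014))
print('tote side',S(175,296,.014),S(233,360,.014),S(328,318,.03),S(262,262,.03))
print('bracket flange',T(542,73,.031),T(626,65,.031),T(635,122,.031),T(550,131,.031),'lug',T(592,99,.057))
print('lugside',S(462,326,.057))
for n,pp in(('L',[(411,95),(452,103),(409,125),(445,135)]),('R',[(697,105),(741,108),(693,138),(733,141)])):print(n,[T(*p,.05) for p in pp],[T(*p,.01) for p in pp])
print('others',T(367,265,.035),T(260,320,.01),T(365,312,.01),T(605,271,.015))
E
```

```text
tcp px [[ 93.65055329 287.00736715]] [[137.5496188  106.08653566]]
deck front corners [0.611, 0.444] [0.426, 0.433] back [0.421, 0.517]
bar [0.577, 0.398] [0.507, 0.396]
tote top corners back [0.513, 0.119] [0.537, -0.014] front [0.408, 0.097] [0.433, -0.037]
tote side [0.407, 0.09] [0.435, -0.054] [0.54, -0.023] [0.509, 0.116]
bracket flange [0.677, -0.051] [0.687, -0.169] [0.606, -0.178] [0.594, -0.06] lug [0.633, -0.116]
lugside [0.643, -0.115]
L [[0.643, 0.132], [0.631, 0.076], [0.601, 0.136], [0.586, 0.086]] [[0.652, 0.133], [0.64, 0.075], [0.609, 0.136], [0.594, 0.085]]
R [[0.625, -0.261], [0.62, -0.321], [0.579, -0.254], [0.574, -0.308]] [[0.634, -0.27], [0.629, -0.332], [0.587, -0.263], [0.582, -0.319]]
others [0.41, 0.195] [0.337, 0.343] [0.347, 0.199] [0.4, -0.133]
```

```bash
cat >> h.py <<'E'
def go(x,y,z,yaw):
    "yaw (deg): world direction of the closing axis, mod 180. z: TCP height. Prints turn, then shift after the turn"
    s=r.read_state();Rm=R.from_quat(s['eef_rot']).as_matrix()
    cur=np.degrees(np.arctan2(Rm[1,1],Rm[0,1]));d=(cur-yaw+90)%180-90
    t=np.radians(d);R2=Rm@R.from_euler('z',t).as_matrix()
    sh=R2.T@(np.array([x,y,z])-s['ee_pos'])
    print('at',np.round(s['ee_pos'],4),'yaw %.1f'%cur,'turn %.3f rad'%t,'shift mm',np.round(sh*1000,1),'before-turn shift',np.round(Rm.T@(np.array([x,y,z])-s['ee_pos'])*1000,1),'j7 %.2f'%s['joint_positions'][6],'t %.1f'%s['time'])
E
python3 -c "
from h import *
go(.542,.397,.12,92)"
```

```text
at [0.1539 0.6058 0.2336] yaw 75.7 turn -0.284 rad shift mm [-380.6 -222.2  113.6] before-turn shift [-427.6 -106.8  113.6] j7 -0.09 t 1.4
```

```bash
python3 -m pendant '[[0,0,0,-0.095],[0,0,0,-0.095],[0,0,0,-0.094],[-0.034,-0.02,0,0],[-0.034,-0.02,0,0],[-0.034,-0.02,0,0],[-0.034,-0.02,0,0],[-0.034,-0.02,0,0]]' 0.45 30
python3 -m pendant '[[-0.034,-0.02,0,0],[-0.034,-0.02,0,0],[-0.034,-0.02,0,0],[-0.034,-0.02,0,0],[-0.034,-0.02,0,0],[-0.034,-0.02,0,0],[0,0,0,0]]'
python3 -c "
from h import *
go(.542,.397,.028,92)
cam('side','s1.png');c=cam('top','t1.png')
for t in('tray_bar','machine_face'):
  for n in('top','side'):print(t,n,[(round(o['score'],2),np.round(o['bbox'],1).tolist()) for o in r.outline_of(t,n)][:2])"

```

```text
time: 2.07
ee_pos: [0.3288, 0.5107, 0.2338]
eef_rot: [-0.018, 1.0, 0.0, 0.0]
ft_force: [0.5, -0.0, -0.1]
width: 0.0433
grip_force: 0.0
time: 2.65
ee_pos: [0.5429, 0.3915, 0.2331]
eef_rot: [-0.012, 1.0, -0.002, 0.002]
ft_force: [0.8, -1.4, 0.1]
width: 0.039
grip_force: 0.0
at [0.5429 0.3915 0.2331] yaw 91.4 turn -0.010 rad shift mm [  1.4   6.3 205.1] before-turn shift [  1.5   6.3 205.1] j7 0.93 t 2.6
tray_bar top [(0.32, [239.9, 222.9, 3.6, 7.7])]
tray_bar side [(0.73, [240.3, 162.2, 38.8, 11.9])]
machine_face top [(0.96, [131.8, 174.9, 67.7, 64.0])]
machine_face side [(0.9, [233.3, 145.7, 52.8, 50.2])]
```

```bash
python3 -m pendant '[[0.0015,0.006,0.04,-0.01],[0,0,0.04,0],[0,0,0.04,0],[0,0,0.025,0],[0,0,0.02,0],[0,0,0.02,0],[0,0,0.02,0],[0,0,0,0]]'
python3 -m pendant '[[0,0,0,0],[0,0,0,0],[0,0,0,0],[0,0,0,0]]' 0 30
python3 -c "
from h import *
go(.542,.397,.028,92)
cam('side','s2.png');
import cv2
a=cv2.imread('pics/s2.png')[100:220,170:330];cv2.imwrite('pics/s2c.png',cv2.resize(a,None,fx=4,fy=4,interpolation=cv2.INTER_CUBIC))
"
```

```text
time: 3.62
ee_pos: [0.5305, 0.4046, 0.0244]
eef_rot: [-0.024, 1.0, -0.002, -0.003]
ft_force: [-1.6, -0.6, -0.9]
width: 0.0394
grip_force: 0.0
time: 3.95
ee_pos: [0.5342, 0.4008, 0.0298]
eef_rot: [-0.022, 1.0, -0.003, -0.001]
ft_force: [-6.9, -23.3, 12.8]
width: 0.02
grip_force: 11.7
at [0.5342 0.4008 0.0298] yaw 92.5 turn 0.008 rad shift mm [-7.6 -4.1  1.8] before-turn shift [-7.6 -4.1  1.8] j7 0.94 t 4.0
```

View pics/s2c.png

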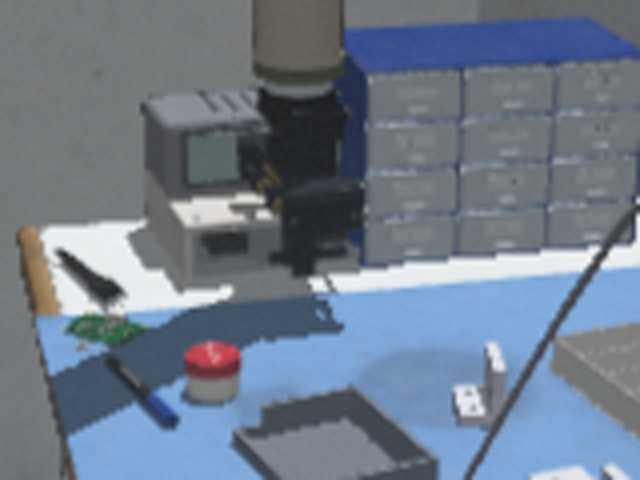

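```bash
python3 -m pendant '[[0,-0.004,0,0],[0,0,0,0],[0,0,0,0],[0,0,0,0],[0,0,0,0]]'

```

```text
time: 4.42
ee_pos: [0.5346, 0.3963, 0.0298]
eef_rot: [-0.021, 1.0, -0.003, -0.001]
ft_force: [-5.3, -16.3, 7.3]
width: 0.0109
grip_force: 29.9
```

```bash
python3 -m pendant '[[0,-0.01,0,0],[0,-0.02,0,0],[0,-0.022,0,0],[0,-0.022,0,0],[0,-0.022,0,0],[0,-0.022,0,0],[0,-0.022,0,0],[0,-0.02,0,0]]'
python3 -m pendant '[[0,-0.004,0,0],[0,0,0,0],[0,0,0,0]]'

```

```text
time: 5.08
ee_pos: [0.5441, 0.2405, 0.03]
eef_rot: [-0.022, 1.0, 0.001, 0.004]
ft_force: [15.0, 4.9, -16.5]
width: 0.0111
grip_force: 29.9
time: 5.33
ee_pos: [0.5445, 0.236, 0.03]
eef_rot: [-0.022, 1.0, 0.001, 0.003]
ft_force: [12.1, -1.2, -11.3]
width: 0.0104
grip_force: 29.9
```

```bash
python3 -m pendant '[[0,0,0,0],[0,0,0,0],[0,0,0,0],[0,0,-0.03,0],[0,0,-0.04,0],[0,0,-0.04,0],[0,0,-0.04,0],[0,0,-0.03,0]]' 0.45
python3 -m pendant '[[0,-0.04,0,0],[0,-0.04,0,0],[0,-0.04,0,0],[0,-0.04,0,0],[0,-0.04,0,0],[0,-0.04,0,0],[0,-0.04,0,0],[0,0,0,0]]' 0.8
python3 - <<'E'
from h import *
for n in('top','side'):
    c=cam(n,n+'3.png')
    for t in ['machine_face','tray','tray_bar','tote','bracket','elbow_a','sink_a']:
        print(t,[(round(o['score'],2),np.round(o['bbox'],1).tolist()) for o in r.outline_of(t,n)][:4])
a=cv2.imread('pics/top3.png')[120:250,100:300];cv2.imwrite('pics/t3c.png',cv2.resize(a,None,fx=4,fy=4,interpolation=cv2.INTER_CUBIC))
E
```

```text
time: 6.0
ee_pos: [0.5416, 0.2378, 0.213]
eef_rot: [-0.023, 1.0, 0.001, 0.002]
ft_force: [0.8, 0.2, 0.0]
width: 0.0389
grip_force: 0.0
time: 6.67
ee_pos: [0.5534, -0.0518, 0.2096]
eef_rot: [-0.018, 1.0, -0.001, 0.001]
ft_force: [-0.6, -0.5, 0.1]
width: 0.0693
grip_force: 0.0
machine_face [(0.81, [161.1, 174.0, 122.4, 64.8])]
tray [(0.57, [199.1, 171.3, 47.1, 61.0])]
tray_bar [(0.61, [198.6, 170.9, 48.9, 58.9])]
tote [(0.84, [276.4, 189.2, 44.7, 35.2])]
bracket [(0.71, [198.8, 169.2, 48.8, 60.5]), (0.64, [230.8, 209.9, 16.8, 18.8])]
elbow_a [(0.62, [367.0, 153.7, 25.0, 15.2]), (0.62, [259.2, 149.9, 18.3, 9.6]), (0.37, [199.0, 169.3, 48.2, 58.0])]
sink_a [(0.49, [191.8, 183.8, 11.3, 10.3])]
machine_face [(0.88, [244.7, 150.7, 73.4, 61.7]), (0.26, [251.1, 175.9, 60.4, 19.1])]
tray [(0.91, [250.3, 173.1, 60.8, 16.9])]
tray_bar [(0.92, [252.5, 177.0, 57.7, 21.4])]
tote [(0.74, [255.7, 216.4, 47.2, 32.1])]
bracket [(0.77, [316.2, 229.2, 32.4, 26.3]), (0.71, [249.9, 174.9, 61.0, 21.2])]
elbow_a [(0.65, [251.7, 176.2, 60.0, 17.9]), (0.62, [338.0, 273.4, 24.6, 14.0]), (0.54, [288.1, 195.9, 13.7, 20.4])]
sink_a []
```

View pics/t3c.png

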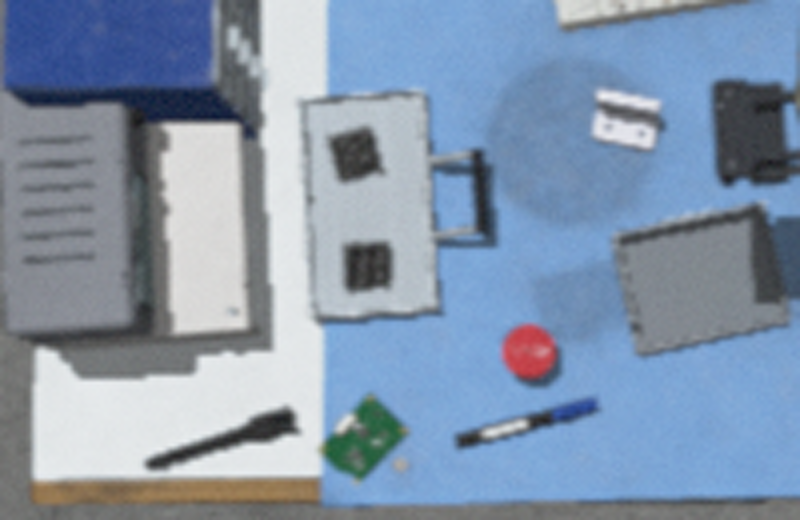

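```bash
cat >> h.py <<'E'
def dark(c,box,z,thr=75):
    "min-area rects of dark blobs in pixel box (u0,v0,u1,v1), tops at height z -> list of world xy, yaw mod 90, sizes"
    u0,v0,u1,v1=box;k=8
    g=cv2.resize(c['img'][v0:v1,u0:u1].max(2),None,fx=k,fy=k,interpolation=cv2.INTER_CUBIC)
    m=cv2.morphologyEx((g<thr).astype(np.uint8),cv2.MORPH_CLOSE,np.ones((17,17)))
    for q in cv2.findContours(m,cv2.RETR_EXTERNAL,cv2.CHAIN_APPROX_NONE)[0]:
        if cv2.contourArea(q)<2500: continue
        b=cv2.boxPoints(cv2.minAreaRect(q));P=np.array([w(c,u0+(x+.5)/k-.5,v0+(y+.5)/k-.5,z)[:2] for x,y in b])
        e=P[1]-P[0];f=P[2]-P[1];print('blob',np.round(P.mean(0),4),'yaw mod90 %.1f'%(np.degrees(np.arctan2(e[1],e[0]))%90),'size',np.round([np.hypot(*e)*1e3,np.hypot(*f)*1e3],1))
E
python3 - <<'E'
from h import *
c=cam('top')
dark(c,(177,144,205,198),.03)
T=lambda x,y,z:np.round(w(c,100+(x+.5)/4-.5,120+(y+.5)/4-.5,z)[:2],4).tolist()
print('tote',T(615,240,.03),T(762,205,.03),T(638,355,.014),T(787,325,.014))
print('bar',T(476,152,.036),T(489,242,.036),'tray',T(303,101,.02),T(425,93,.02),T(318,319,.02),T(439,311,.02))
E
```

```text
blob [0.4874 0.3379] yaw mod90 1.0 size [35.  36.3]
blob [0.5881 0.3495] yaw mod90 14.6 size [34.1 36.6]
tote [0.5087, 0.1182] [0.539, -0.0133] [0.4073, 0.0987] [0.4328, -0.0347]
bar [0.5884, 0.2415] [0.5071, 0.2299] tray [0.64, 0.399] [0.6463, 0.2887] [0.4417, 0.3833] [0.4478, 0.2756]
```

```bash
python3 -c "
from h import *
go(.488,.339,.12,1); go(.488,.339,.12,181)"
```

```text
at [ 0.5539 -0.0425  0.2085] yaw 92.6 turn -1.543 rad shift mm [-382.6   59.3   88.6] before-turn shift [ 48.6 384.1  88.6] j7 1.66 t 7.5
at [ 0.5539 -0.0425  0.2085] yaw 92.6 turn -1.543 rad shift mm [-382.6   59.3   88.6] before-turn shift [ 48.6 384.1  88.6] j7 1.66 t 7.5
```

```bash
python3 -m pendant '[[0,0.03,0,0.115],[0,0,0,0.115],[0,0,0,0.115],[0,0,0,0.115],[0,0,0,0.115],[0,0,0,0.115],[0,0,0,0.115],[0,0,0,0.115]]' 0.7
python3 -m pendant '[[0,0,0,0.115],[0,0,0,0.115],[0,0,0,0.115],[0,0,0,0.115],[0,0,0,0.115],[0,0,0,0.104]]'
python3 -m pendant '[[0.04,-0.007,0,0],[0.04,-0.007,0,0],[0.04,-0.007,0,0],[0.04,-0.007,0,0],[0.04,-0.007,0,0],[0.04,-0.007,0,0],[0.04,-0.007,0,0],[0.04,-0.007,0,0]]'
python3 -m pendant '[[0.03,-0.003,0,0],[0,0,0.02,0],[0,0,0,0],[0,0,0,0]]'
python3 -c "
from h import *
go(.488,.339,.07,1)"
```

```text
time: 8.18
ee_pos: [0.5526, -0.0126, 0.2085]
eef_rot: [0.426, 0.905, 0.0, -0.0]
ft_force: [-0.0, 0.3, -0.4]
width: 0.061
grip_force: 0.0
time: 8.68
ee_pos: [0.5526, -0.0126, 0.2085]
eef_rot: [0.703, 0.711, 0.0, -0.0]
ft_force: [-0.8, -0.1, -0.4]
width: 0.0611
grip_force: 0.0
time: 9.35
ee_pos: [0.4905, 0.3083, 0.2087]
eef_rot: [0.701, 0.713, 0.0, -0.0]
ft_force: [0.5, 1.4, 0.2]
width: 0.0607
grip_force: 0.0
time: 9.68
ee_pos: [0.4874, 0.3353, 0.1877]
eef_rot: [0.701, 0.713, -0.001, 0.0]
ft_force: [-0.8, 0.3, 0.3]
width: 0.0606
grip_force: 0.0
at [0.4874 0.3353 0.1877] yaw 0.9 turn -0.001 rad shift mm [  4.    0.9 117.7] before-turn shift [  4.    0.9 117.7] j7 -0.61 t 9.7
```

```bash
cat >> h.py <<'E'
from itertools import product
from scipy.optimize import minimize
B=lambda x0,x1,y0,y1,z0,z1:np.array(list(product((x0,x1),(y0,y1),(z0,z1))))/1e3
M={'tote':[B(-55,55,-70,70,0,14),B(-30,55,-70,70,0,30)],
'bracket':[B(-5,5,-61,61,0,31),B(5,47,-61,61,0,10),B(-39,-5,-61,61,25,31),B(-5,5,-15,15,31,57)],
'elbow_a':[B(-18,18,-28,28,0,10),B(8,18,-28,28,0,50)],
'sink_a':[B(-20,20,-20,20,0,22)]}
def silh(c,boxes,p,z0,k=3):
    ca,sa=np.cos(p[2]),np.sin(p[2]);m=np.zeros((384*k,512*k),np.uint8)
    for b in boxes:
        P=np.c_[p[0]+ca*b[:,0]-sa*b[:,1],p[1]+sa*b[:,0]+ca*b[:,1],b[:,2]+z0]
        q=((px(c,P)+.5)*k*16-8).astype(np.int32)
        cv2.fillConvexPoly(m,cv2.convexHull(q),1,cv2.LINE_8,4)
    return cv2.resize(m.astype(np.float32),(512,384),interpolation=cv2.INTER_AREA)
def fit(name,p0,z0=0,cams=('top','side'),pick=None,C=None,verbose=True):
    D=[]
    for n in cams:
        c=C[n] if C else r.camera(n);best=None
        for o in r.outline_of(name,n):
            s=silh(c,M[name],p0,z0);m=o['mask'].astype(np.float32)
            iou=np.minimum(s,m).sum()/np.maximum(s,m).sum()
            if best is None or iou>best[0]:best=(iou,m)
        if best and best[0]>.25:D.append((n,c,best[1]))
        elif verbose:print(name,n,'no mask')
    def f(q,D=D):
        p=[q[0]/1e3+p0[0],q[1]/1e3+p0[1],q[2]/50+p0[2]];L=0
        for n,c,m in D:
            s=silh(c,M[name],p,z0);L+=1-np.minimum(s,m).sum()/np.maximum(s,m).sum()
        return L
    out=None
    for sel in [D]+[[d] for d in D if len(D)>1]:
        g=lambda q:f(q,sel)
        o=minimize(g,[0,0,0],method='Nelder-Mead',options=dict(initial_simplex=[[0,0,0],[12,0,0],[0,12,0],[0,0,6]],maxiter=150,xatol=.1,fatol=1e-4))
        p=[o.x[0]/1e3+p0[0],o.x[1]/1e3+p0[1],o.x[2]/50+p0[2]]
        print(name,[d[0] for d in sel],np.round(p[:2],4),'yaw %.1f'%np.degrees(p[2]),'loss %.3f'%(o.fun/max(1,len(sel))))
        if out is None:out=p
    return out
E
python3 - <<'E'
from h import *
d=np.radians
C={n:cam(n,n+'4.png') for n in('top','side')}
fit('tote',[.472,.042,d(11.5)],C=C)
fit('bracket',[.636,-.115,d(4.8)],C=C)
fit('elbow_a',[.615,.107,d(-16)],C=C)
fit('elbow_a',[.602,-.293,d(-5)],C=C)
E
```

```text
tote ['top', 'side'] [0.4763 0.0414] yaw 12.4 loss 0.049
tote ['top'] [0.4765 0.0408] yaw 12.2 loss 0.032
tote ['side'] [0.4752 0.0455] yaw 12.3 loss 0.055
bracket ['top', 'side'] [ 0.6428 -0.1171] yaw 5.0 loss 0.187
bracket ['top'] [ 0.6431 -0.1181] yaw 6.1 loss 0.043
bracket ['side'] [ 0.6423 -0.1119] yaw 5.4 loss 0.309
elbow_a ['top', 'side'] [0.6178 0.1071] yaw -12.9 loss 0.137
elbow_a ['top'] [0.6186 0.1053] yaw -12.7 loss 0.091
elbow_a ['side'] [0.6182 0.1093] yaw -13.9 loss 0.141
elbow_a ['top', 'side'] [ 0.6047 -0.2957] yaw -11.7 loss 0.316
elbow_a ['top'] [ 0.604  -0.2951] yaw -4.7 loss 0.106
elbow_a ['side'] [ 0.6028 -0.2986] yaw -21.3 loss 0.478
```

```bash
python3 -m pendant '[[0.004,0.001,0.03,0],[0,0,0.035,0],[0,0,0.035,0],[0,0,0.03,0],[0,0,0.015,0],[0,0,0.009,0],[0,0,0,0],[0,0,0,0]]'
python3 -c "
from h import *
go(.488,.339,.0335,1)"
```

```text
time: 10.85
ee_pos: [0.489, 0.3407, 0.0352]
eef_rot: [0.701, 0.713, 0.0, 0.0]
ft_force: [1.3, -0.3, 0.3]
width: 0.0607
grip_force: 0.0
at [0.489  0.3407 0.0352] yaw 1.0 turn -0.001 rad shift mm [-1.7 -1.   1.7] before-turn shift [-1.7 -1.   1.7] j7 -0.59 t 10.8
```

```bash
python3 -m pendant '[[-0.001,-0.001,0.002,0],[0,0,0,0],[0,0,0,0],[0,0,0,0],[0,0,0,0],[0,0,0,0]]' 0 25
python3 -m pendant '[[0,0,0,0],[0,0,-0.02,0],[0,0,-0.03,0],[0,0,-0.03,0],[0,0,-0.02,0],[0,0,0,0],[0,0,0,0]]'
python3 -c "
from h import *
go(.4432,.0594,.1,12.3)"
```

```text
time: 11.35
ee_pos: [0.4881, 0.3397, 0.0333]
eef_rot: [0.701, 0.713, 0.001, 0.0]
ft_force: [0.3, -1.0, 5.6]
width: 0.0399
grip_force: 25.0
time: 11.93
ee_pos: [0.488, 0.3398, 0.1335]
eef_rot: [0.701, 0.713, 0.001, -0.0]
ft_force: [0.3, 0.2, -0.8]
width: 0.0396
grip_force: 25.0
at [0.488  0.3398 0.1335] yaw 1.0 turn -0.198 rad shift mm [-264.5 -103.5   33. ] before-turn shift [-279.7  -49.6   33. ] j7 -0.61 t 11.9
```

```bash
python3 -m pendant '[[0,0,0,-0.099],[0,0,0,-0.099],[-0.038,-0.0145,0,0],[-0.038,-0.0145,0,0],[-0.038,-0.0145,0,0],[-0.038,-0.0145,0,0],[-0.038,-0.0145,0,0],[-0.038,-0.0145,0,0]]'
python3 -m pendant '[[-0.036,-0.0165,0,0],[0,0,0.03,0],[0,0,0.02,0],[0,0,0,0],[0,0,0,0],[0,0,0,0]]'
python3 -c "
from h import *
go(.4432,.0594,.0278,12.3)"
```

```text
time: 12.6
ee_pos: [0.4496, 0.0961, 0.1311]
eef_rot: [0.627, 0.779, -0.001, -0.001]
ft_force: [1.3, -0.5, -0.8]
width: 0.0397
grip_force: 25.0
time: 13.1
ee_pos: [0.4429, 0.0597, 0.0829]
eef_rot: [0.627, 0.779, -0.0, -0.0]
ft_force: [-0.0, 0.7, -0.8]
width: 0.0397
grip_force: 25.0
at [0.4429 0.0597 0.0829] yaw 12.4 turn 0.001 rad shift mm [-0.4  0.2 55.1] before-turn shift [-0.4  0.2 55.1] j7 0.01 t 13.1
```

```bash
python3 -m pendant '[[0,0,0.02,0],[0,0,0.015,0],[0,0,0.01,0],[0,0,0.005,0],[0,0,0.003,0],[0,0,0,0],[0,0,0,0]]'
python3 -m pendant '[[0,0,0.0022,0],[0,0,0,0],[0,0,0,0]]'
```

```text
time: 13.68
ee_pos: [0.4432, 0.0596, 0.0301]
eef_rot: [0.627, 0.779, 0.0, 0.0]
ft_force: [-0.3, 0.4, -1.1]
width: 0.0398
grip_force: 25.0
time: 13.93
ee_pos: [0.4429, 0.0594, 0.0275]
eef_rot: [0.627, 0.779, 0.0, 0.0]
ft_force: [-0.7, 0.2, -1.1]
width: 0.0397
grip_force: 25.0
```

```bash
python3 -m pendant '[[0,0,0.001,0],[0,0,0,0],[0,0,0,0],[0,0,0,0],[0,0,-0.02,0],[0,0,-0.04,0],[0,0,-0.04,0],[0,0,-0.03,0]]' 0.58
python3 -m pendant '[[0,0,0,0],[0,0,0,0]]' 0.7
python3 - <<'E'
from h import *
c=cam('top','top5.png')
dark(c,(177,144,205,198),.03)
go(.589,.3505,.07,14.6)
E
```

```text
time: 14.6
ee_pos: [0.4432, 0.0592, 0.1592]
eef_rot: [0.627, 0.779, 0.001, 0.001]
ft_force: [1.7, 0.6, 1.3]
width: 0.0504
grip_force: 0.0
time: 14.77
ee_pos: [0.4438, 0.0598, 0.158]
eef_rot: [0.627, 0.779, 0.002, 0.001]
ft_force: [-0.3, 0.2, -0.7]
width: 0.0569
grip_force: 0.0
blob [0.5881 0.3498] yaw mod90 13.8 size [34.1 36.8]
at [0.4429 0.0595 0.1565] yaw 12.3 turn -0.040 rad shift mm [244.7 214.7  86.9] before-turn shift [253.  204.8  86.9] j7 -0.02 t 14.8
```

```bash
python3 -m pendant '[[0,0,0,-0.035],[0.03,0.026,0,0],[0.03,0.026,0,0],[0.03,0.026,0,0],[0.03,0.026,0,0],[0.03,0.026,0,0],[0.03,0.026,0,0],[0.03,0.026,0,0]]' 0.7
python3 -m pendant '[[0.03,0.026,0,0],[0.005,0.006,0.03,0],[0,0,0.02,0],[0,0,0,0],[0,0,0,0],[0,0,0,0]]'
python3 - <<'E'
from h import *
c=cam('top','top6.png');s=cam('side','side6.png')
p=fit('sink_a',[.443,.0592,.21],z0=.004,C={'top':c,'side':s})
dx,dy=np.array(p[:2])-[.4764,.041];a=np.radians(12.3);print('tote frame',dx*np.cos(a)+dy*np.sin(a),-dx*np.sin(a)+dy*np.cos(a))
dark(c,(253,175,299,212),.026)
go(.589,.3505,.0335,14.2)
a=cv2.imread('pics/top6.png')[160:225,240:310];b=cv2.imread('pics/side6.png')[190:250,220:290]
f=lambda a:cv2.resize(a,(400,360),interpolation=cv2.INTER_CUBIC)
cv2.imwrite('pics/v6.png',np.hstack([f(a),f(b)]))
E
```

```text
time: 15.48
ee_pos: [0.567, 0.3093, 0.154]
eef_rot: [0.613, 0.79, -0.001, -0.001]
ft_force: [0.8, 0.3, 0.5]
width: 0.0608
grip_force: 0.0
time: 15.98
ee_pos: [0.5898, 0.3491, 0.1069]
eef_rot: [0.614, 0.789, -0.0, 0.0]
ft_force: [-0.8, -0.6, -0.2]
width: 0.0609
grip_force: 0.0
sink_a top no mask
sink_a ['side'] [0.4603 0.0819] yaw 13.3 loss 0.112
tote frame -0.007052926660390278 0.04339648719979266
blob [0.4573 0.0807] yaw mod90 9.0 size [37.3 36.5]
at [0.5901 0.3497 0.1079] yaw 14.3 turn 0.002 rad shift mm [ 1.  -1.1 74.4] before-turn shift [ 1.  -1.1 74.4] j7 -0.27 t 16.2
```

View pics/v6.png

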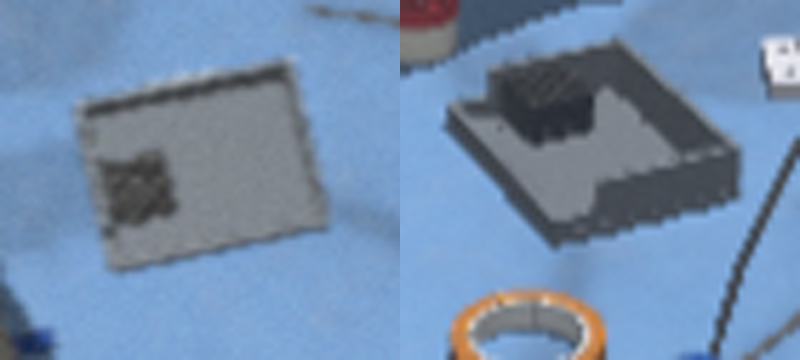

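```bash
python3 -m pendant '[[0.001,-0.001,0.03,0],[0,0,0.025,0],[0,0,0.012,0],[0,0,0.007,0],[0,0,0.0015,0],[0,0,0,0],[0,0,0,0]]'
python3 -m pendant '[[0,0,0,0],[0,0,0,0],[0,0,0,0],[0,0,0,0],[0,0,0,0],[0,0,0,0]]' 0 25
python3 -c "
from h import *
go(.589,.3505,.0335,14.2)"
python3 -m pendant '[[0,0,-0.01,0],[0,0,-0.03,0],[0,0,-0.03,0],[0,0,-0.03,0],[0,0,0,0],[0,0,0,0]]'
python3 -c "
from h import *
go(.4539,.0105,.08,12.3)"
```

```text
time: 16.77
ee_pos: [0.5892, 0.3509, 0.0325]
eef_rot: [0.613, 0.79, 0.001, 0.0]
ft_force: [-0.1, -0.8, -0.3]
width: 0.0614
grip_force: 0.0
time: 17.27
ee_pos: [0.5887, 0.3506, 0.0313]
eef_rot: [0.613, 0.79, 0.0, 0.0]
ft_force: [-0.2, 0.4, 3.5]
width: 0.0396
grip_force: 25.0
at [0.5887 0.3506 0.0313] yaw 14.3 turn 0.002 rad shift mm [-0.2  0.3 -2.2] before-turn shift [-0.2  0.3 -2.2] j7 -0.26 t 17.3
time: 17.77
ee_pos: [0.5892, 0.351, 0.1335]
eef_rot: [0.613, 0.79, 0.002, 0.0]
ft_force: [0.3, -0.4, -1.6]
width: 0.0397
grip_force: 25.0
at [0.5892 0.351  0.1335] yaw 14.3 turn 0.035 rad shift mm [-303.9 -204.9   52.3] before-turn shift [-296.5 -215.5   52.3] j7 -0.27 t 17.8
```

```bash
python3 -m pendant '[[0,0,0,0.035],[-0.034,-0.023,0,0],[-0.034,-0.023,0,0],[-0.034,-0.023,0,0],[-0.034,-0.023,0,0],[-0.034,-0.023,0,0],[-0.034,-0.023,0,0],[-0.034,-0.023,0,0]]'
python3 -m pendant '[[-0.034,-0.023,0,0],[-0.032,-0.021,0.02,0],[0,0,0.03,0],[0,0,0,0],[0,0,0,0],[0,0,0,0]]'
python3 -c "
from h import *
go(.4539,.0105,.0265,12.3)"
```

```text
time: 18.43
ee_pos: [0.4798, 0.0818, 0.1297]
eef_rot: [0.627, 0.779, -0.001, -0.001]
ft_force: [1.0, -0.7, -0.6]
width: 0.0394
grip_force: 25.0
time: 18.93
ee_pos: [0.4538, 0.0121, 0.0822]
eef_rot: [0.627, 0.779, -0.0, -0.0]
ft_force: [0.6, 0.8, -0.6]
width: 0.0396
grip_force: 25.0
at [0.4538 0.0121 0.0822] yaw 12.4 turn 0.002 rad shift mm [-1.5 -0.2 55.7] before-turn shift [-1.5 -0.2 55.7] j7 0.14 t 18.9
```

```bash
python3 -m pendant '[[-0.001,0,0.02,0],[0,0,0.015,0],[0,0,0.01,0],[0,0,0.007,0],[0,0,0.003,0],[0,0,0,0],[0,0,0,0]]'
python3 -m pendant '[[0,0,0,0],[0,0,0,0],[0,0,0,0],[0,0,-0.02,0],[0,0,-0.03,0],[0,0,-0.03,0],[0,0,-0.02,0],[0,0,0,0]]' 0.58
python3 -m pendant '[[0.03,0.01,0,0],[0.03,0.01,0,0],[0.03,0.01,0,0],[0.03,0.01,0,0],[0.03,0.01,0,0],[0.03,0.01,0,0],[0,0,0,0],[0,0,0,0]]' 0.62
python3 - <<'E'
from h import *
c=cam('top','top7.png');s=cam('side','side7.png')
dark(c,(253,175,299,212),.026)
for p0 in([.460,.082,.21],[.454,.0105,.21]):
    p=fit('sink_a',p0,z0=.004,C={'top':c,'side':s})
    dx,dy=np.array(p[:2])-[.4764,.041];a=np.radians(12.3);print('tote frame',dx*np.cos(a)+dy*np.sin(a),-dx*np.sin(a)+dy*np.cos(a))
a=cv2.imread('pics/top7.png')[160:225,240:310];b=cv2.imread('pics/side7.png')[190:250,220:290]
f=lambda a:cv2.resize(a,(400,360),interpolation=cv2.INTER_CUBIC)
cv2.imwrite('pics/v7.png',np.hstack([f(a),f(b)]))
E
```

```text
time: 19.52
ee_pos: [0.454, 0.0102, 0.0271]
eef_rot: [0.627, 0.779, 0.0, 0.0]
ft_force: [0.7, -0.0, 0.0]
width: 0.0398
grip_force: 25.0
time: 20.18
ee_pos: [0.456, 0.0102, 0.1308]
eef_rot: [0.627, 0.779, 0.003, 0.002]
ft_force: [1.2, -0.5, 0.5]
width: 0.0506
grip_force: 0.0
time: 20.85
ee_pos: [0.4733, 0.2002, 0.126]
eef_rot: [0.626, 0.78, -0.0, -0.0]
ft_force: [0.4, -0.8, -0.2]
width: 0.0539
grip_force: 0.0
blob [0.4512 0.0123] yaw mod90 11.5 size [36.2 37.6]
blob [0.4574 0.0811] yaw mod90 3.2 size [39.5 36.7]
sink_a ['top', 'side'] [0.4604 0.0814] yaw 11.8 loss 0.187
sink_a ['top'] [0.4603 0.0797] yaw 10.5 loss 0.144
sink_a ['side'] [0.4622 0.0897] yaw 10.9 loss 0.100
tote frame -0.007009898127073649 0.04283997694623384
sink_a ['top', 'side'] [0.4543 0.011 ] yaw 8.9 loss 0.168
sink_a ['top'] [0.455  0.0102] yaw 9.5 loss 0.167
sink_a ['side'] [0.4544 0.0135] yaw 11.6 loss 0.154
tote frame -0.028026376013971593 -0.02461405533207176
```

View pics/v7.png

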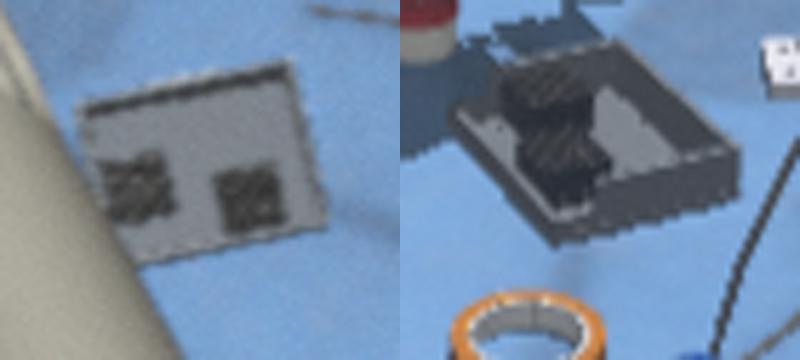

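```bash
python3 -c "
from h import *
go(.4602,.0812,.027,12.3)"
```

```text
at [0.4739 0.1976 0.1266] yaw 12.2 turn -0.001 rad shift mm [-110.8  -38.2   99.6] before-turn shift [-110.8  -38.1   99.6] j7 -0.23 t 21.1
```

```bash
python3 -m pendant '[[-0.028,-0.0095,0,0],[-0.028,-0.0095,0,0],[-0.028,-0.0095,0,0],[-0.027,-0.0095,0,0],[0,0,0.03,0],[0,0,0.02,0],[0,0,0,0],[0,0,0,0]]' 0.65
python3 -m pendant '[[0,0,0.02,0],[0,0,0.015,0],[0,0,0.01,0],[0,0,0.0045,0],[0,0,0,0],[0,0,0,0]]'
python3 -c "
from h import *
go(.4602,.0812,.027,12.3)"
python3 -m pendant '[[0,0,0,0],[0,0,0,0],[0,0,0,0],[0,0,0,0],[0,0,0,0],[0,0,0,0]]' 0 25
python3 -c "
from h import *
go(.4432,.0594,.027,12.3)"
```

```text
time: 21.82
ee_pos: [0.4598, 0.0815, 0.0764]
eef_rot: [0.627, 0.779, -0.001, -0.0]
ft_force: [0.3, 0.3, 0.8]
width: 0.0568
grip_force: 0.0
time: 22.32
ee_pos: [0.4609, 0.0823, 0.0278]
eef_rot: [0.627, 0.779, 0.0, 0.0]
ft_force: [-0.0, -0.7, 0.2]
width: 0.0565
grip_force: 0.0
at [0.4609 0.0823 0.0278] yaw 12.3 turn 0.000 rad shift mm [-0.9 -0.9  0.8] before-turn shift [-0.9 -0.9  0.8] j7 0.02 t 22.3
time: 22.82
ee_pos: [0.4607, 0.0822, 0.0275]
eef_rot: [0.627, 0.779, 0.0, 0.0]
ft_force: [-1.3, 0.1, 5.5]
width: 0.0396
grip_force: 25.0
at [0.4607 0.0822 0.0275] yaw 12.3 turn 0.000 rad shift mm [-18.6 -21.9   0.5] before-turn shift [-18.6 -22.    0.5] j7 0.02 t 22.8
```

```bash
python3 -m pendant '[[0,0,-0.005,0],[-0.006,-0.007,0,0],[-0.006,-0.007,0,0],[-0.0065,-0.008,0,0],[0,0,0,0],[0,0,0.0045,0],[0,0,0,0],[0,0,0,0]]'
python3 -m pendant '[[0,0,0,0],[0,0,0,0],[0,0,0,0],[0,0,-0.02,0],[0,0,-0.04,0],[0,0,-0.04,0],[0,0,-0.03,0],[0,0,0,0]]' 0.58
python3 -c "
from h import *
go(.6428,-.1175,.15,5.5)"
```

```text
time: 23.48
ee_pos: [0.4428, 0.059, 0.0274]
eef_rot: [0.627, 0.779, -0.0, -0.0]
ft_force: [-1.3, -2.3, 4.9]
width: 0.0395
grip_force: 25.0
time: 24.15
ee_pos: [0.4458, 0.0602, 0.1633]
eef_rot: [0.627, 0.779, 0.004, 0.002]
ft_force: [1.4, -0.3, 0.0]
width: 0.0504
grip_force: 0.0
at [0.4458 0.0602 0.1633] yaw 12.3 turn 0.119 rad shift mm [-195.8  179.    14.3] before-turn shift [-215.6  154.5   14.3] j7 -0.02 t 24.1
```

```bash
python3 -m pendant '[[0,0,0,0.119],[-0.0245,0.0224,0,0],[-0.0245,0.0224,0,0],[-0.0245,0.0224,0,0],[-0.0245,0.0224,0,0],[-0.0245,0.0224,0,0],[-0.0245,0.0224,0,0],[0,0,0,0]]' 0.45
python3 - <<'E'
from h import *
C={n:cam(n,n+'8.png') for n in('top','side')}
fit('bracket',[.6428,-.1175,.096],C=C)
for p0 in([.4432,.0594,.21],[.454,.0105,.21]):
    p=fit('sink_a',p0,z0=.004,C=C)
    dx,dy=np.array(p[:2])-[.4764,.041];a=np.radians(12.3);print('tote frame',dx*np.cos(a)+dy*np.sin(a),-dx*np.sin(a)+dy*np.cos(a))
dark(C['top'],(253,175,299,212),.026)
c=C['top'];go(.6428,-.1175,.1,5.5)
a=cv2.imread('pics/top8.png')[140:240,240:400];cv2.imwrite('pics/v8.png',cv2.resize(a,(800,500),interpolation=cv2.INTER_CUBIC))
E
```

```text
time: 24.82
ee_pos: [0.5931, -0.079, 0.1565]
eef_rot: [0.674, 0.739, -0.001, 0.001]
ft_force: [-1.0, -0.9, 0.1]
width: 0.0391
grip_force: 0.0
bracket top no mask
bracket ['side'] [ 0.6403 -0.1138] yaw 3.9 loss 0.348
sink_a side no mask
sink_a ['top'] [0.443  0.0571] yaw 12.8 loss 0.247
tote frame -0.02917280897895524 0.022806760731841746
sink_a ['top', 'side'] [0.454  0.0117] yaw 10.8 loss 0.179
sink_a ['top'] [0.454  0.0109] yaw 13.5 loss 0.159
sink_a ['side'] [0.4543 0.014 ] yaw 11.2 loss 0.187
tote frame -0.028138257536178046 -0.023858472860133626
blob [0.4411 0.0583] yaw mod90 11.1 size [35.7 36. ]
blob [0.4513 0.0121] yaw mod90 12.4 size [36.1 37.2]
at [ 0.5904 -0.0731  0.1578] yaw 5.6 turn 0.001 rad shift mm [-49.3  47.9  57.8] before-turn shift [-49.3  47.8  57.8] j7 0.27 t 25.2
```

View pics/v8.png

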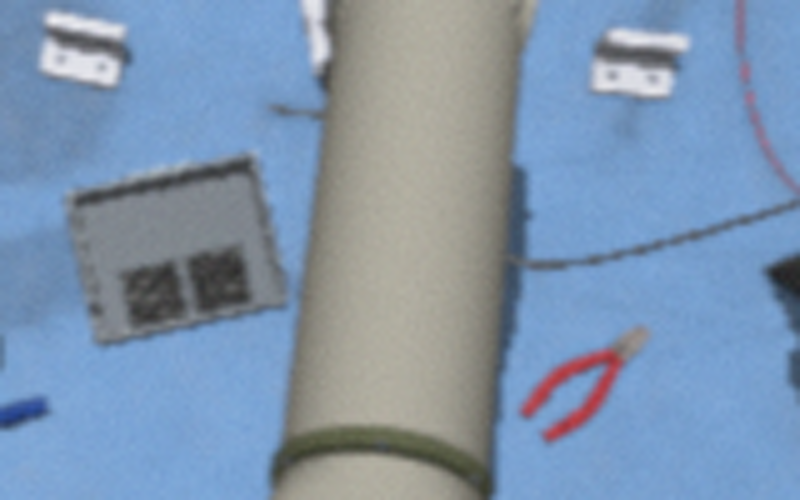

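```bash
python3 -m pendant '[[-0.024,0.024,0,0],[-0.025,0.023,0,0],[0,0,0.03,0],[0,0,0.03,0],[0,0,0,0],[0,0,0,0]]'
python3 -c "
from h import *
go(.6428,-.1175,.045,5.5)
cam('side','side9.png');c=cam('top','top9.png')
a=cv2.imread('pics/side9.png')[150:270,250:350];cv2.imwrite('pics/v9.png',cv2.resize(a,(500,600),interpolation=cv2.INTER_CUBIC))"
```

```text
time: 25.72
ee_pos: [0.6411, -0.1175, 0.0968]
eef_rot: [0.672, 0.74, -0.001, -0.001]
ft_force: [0.6, -0.4, 0.7]
width: 0.0393
grip_force: 0.0
at [ 0.6411 -0.1175  0.0968] yaw 5.5 turn 0.001 rad shift mm [-0.2  1.9 51.8] before-turn shift [-0.2  1.9 51.8] j7 0.39 t 25.7
```

View pics/v9.png

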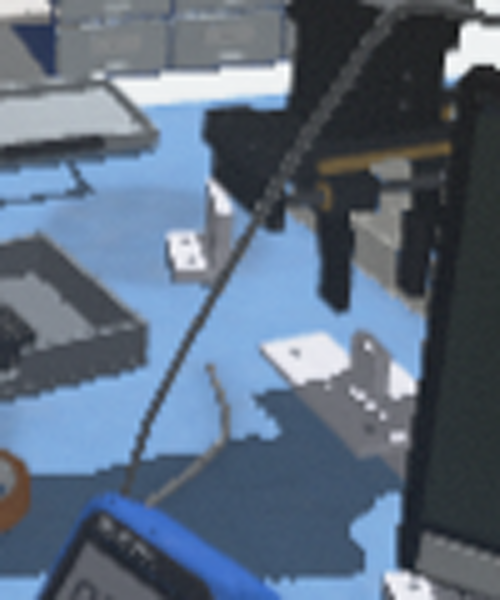

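```bash
python3 -m pendant '[[0,0.002,0.02,0],[0,0,0.015,0],[0,0,0.01,0],[0,0,0.006,0],[0,0,0,0],[0,0,0,0]]'
python3 -c "
from h import *
go(.6428,-.1175,.045,5.5)"
python3 -m pendant '[[0,0,0,0],[0,0,0,0],[0,0,0,0],[0,0,0,0],[0,0,0,0],[0,0,0,0],[0,0,0,0],[0,0,0,0]]' 0 50
python3 -c "
from h import *
go(.6428,-.1175,.045,5.5)"
```

```text
time: 26.32
ee_pos: [0.6446, -0.1182, 0.0475]
eef_rot: [0.672, 0.74, 0.0, 0.0]
ft_force: [0.5, 0.5, 0.8]
width: 0.0394
grip_force: 0.0
at [ 0.6446 -0.1182  0.0475] yaw 5.5 turn 0.000 rad shift mm [ 0.9 -1.7  2.5] before-turn shift [ 0.9 -1.7  2.5] j7 0.41 t 26.3
time: 26.98
ee_pos: [0.6441, -0.1182, 0.0467]
eef_rot: [0.672, 0.74, 0.0, -0.0]
ft_force: [-1.5, 0.5, 2.8]
width: 0.0093
grip_force: 50.0
at [ 0.6441 -0.1182  0.0467] yaw 5.5 turn -0.000 rad shift mm [ 0.9 -1.3  1.7] before-turn shift [ 0.9 -1.3  1.7] j7 0.41 t 27.0
```

```bash
python3 -m pendant '[[0,0,-0.01,0],[0,0,-0.02,0],[0,0,-0.03,0],[0,0,-0.03,0],[0,0,-0.01,0],[0,0,0,0],[0,0,0,0]]'
python3 -c "
from h import *
go(.4762,.041,.0517,12.3)"
```

```text
time: 27.57
ee_pos: [0.644, -0.118, 0.1461]
eef_rot: [0.672, 0.74, 0.0, -0.0]
ft_force: [-0.7, 0.7, -3.3]
width: 0.0098
grip_force: 50.0
at [ 0.644  -0.118   0.1461] yaw 5.5 turn -0.118 rad shift mm [ 191.1 -130.1   94.5] before-turn shift [ 174.3 -151.8   94.5] j7 0.37 t 27.6
```

```bash
python3 -m pendant '[[0,0,0,-0.059],[0,0,0,-0.059],[0.015,-0.01,0,0],[0.03,-0.021,0,0],[0.034,-0.023,0,0],[0.034,-0.023,0,0],[0.034,-0.023,0,0],[0.03,-0.021,0,0]]'
python3 -m pendant '[[0.014,-0.009,0,0],[0,0,0.015,0],[0,0,0.015,0],[0,0,0.015,0],[0,0,0,0],[0,0,0,0],[0,0,0,0]]'
python3 - <<'E'
from h import *
go(.4762,.041,.0517,12.3)
C={n:cam(n,n+'10.png') for n in('top','side')}
z=r.read_state()['ee_pos'];
fit('bracket',[z[0],z[1],.2147],z0=z[2]-.0467,C=C)
E
```

```text
time: 28.23
ee_pos: [0.4851, 0.0307, 0.1442]
eef_rot: [0.627, 0.779, -0.001, -0.001]
ft_force: [0.7, 1.5, -2.1]
width: 0.0098
grip_force: 50.0
time: 28.82
ee_pos: [0.4763, 0.0407, 0.1014]
eef_rot: [0.628, 0.779, -0.0, -0.0]
ft_force: [0.3, -0.8, -2.6]
width: 0.0096
grip_force: 50.0
at [0.4763 0.0407 0.1014] yaw 12.3 turn -0.001 rad shift mm [ 0.3 -0.  49.7] before-turn shift [ 0.3 -0.  49.7] j7 0.09 t 28.8
bracket top no mask
bracket ['side'] [0.4754 0.0459] yaw 12.0 loss 0.142
```

```bash
python3 -m pendant '[[0,0,0.015,0],[0,0,0.015,0],[0,0,0.008,0],[0,0,0.004,0],[0,0,0,0],[0,0,0,0]]'
python3 -m pendant '[[0,0,0.003,0],[0,0,0.002,0],[0,0,0,0],[0,0,0,0]]'
python3 -m pendant '[[0,0,0.002,0],[0,0,0,0],[0,0,0,0]]'
python3 -c "
from h import *
go(.4762,.041,.0507,12.3)"
```

```text
time: 29.52
ee_pos: [0.4769, 0.0409, 0.06]
eef_rot: [0.628, 0.779, 0.0, 0.0]
ft_force: [0.2, -0.3, -2.4]
width: 0.0097
grip_force: 50.0
time: 29.85
ee_pos: [0.4766, 0.0409, 0.0546]
eef_rot: [0.628, 0.779, 0.0, -0.0]
ft_force: [-0.1, -0.2, -2.2]
width: 0.0096
grip_force: 50.0
time: 30.1
ee_pos: [0.4765, 0.0408, 0.0525]
eef_rot: [0.628, 0.779, -0.0, -0.0]
ft_force: [0.2, -0.1, -2.5]
width: 0.0102
grip_force: 50.0
at [0.4765 0.0408 0.0525] yaw 12.3 turn -0.001 rad shift mm [ 0.2 -0.2  1.8] before-turn shift [ 0.2 -0.2  1.8] j7 0.12 t 30.1
```

```bash
python3 -m pendant '[[0,0,0.0015,0],[0,0,0,0],[0,0,0,0]]'
python3 -m pendant '[[0,0,0,0],[0,0,0,0],[0,0,0,0],[0,0,-0.02,0],[0,0,-0.03,0],[0,0,-0.03,0],[0,0,-0.03,0],[0,0,0,0]]' 0.35
python3 -m pendant '[[-0.03,0.01,0,0],[-0.03,0.01,0,0],[-0.03,0.01,0,0],[-0.03,0.01,0,0],[-0.03,0.01,0,0],[-0.03,0.01,0,0],[-0.03,0.01,0,0],[0,0,0,0]]' 0.45
python3 - <<'E'
from h import *
C={n:cam(n,n+'11.png') for n in('top','side')}
fit('bracket',[.4762,.041,.2147],z0=.004,C=C)
fit('elbow_a',[.6178,.107,-.23],C=C)
fit('elbow_a',[.604,-.2955,-.09],C=C)
go(.617,.107,.1,-13)
a=cv2.imread('pics/top11.png')[130:230,240:320];b=cv2.imread('pics/side11.png')[170:270,220:300]
f=lambda a:cv2.resize(a,(400,500),interpolation=cv2.INTER_CUBIC)
cv2.imwrite('pics/v11.png',np.hstack([f(a),f(b)]))
E
```

```text
time: 30.35
ee_pos: [0.4765, 0.0408, 0.051]
eef_rot: [0.628, 0.779, -0.0, -0.0]
ft_force: [-0.2, -0.8, -1.9]
width: 0.0102
grip_force: 50.0
time: 31.02
ee_pos: [0.4795, 0.0412, 0.1667]
eef_rot: [0.628, 0.778, 0.004, 0.002]
ft_force: [1.1, 0.3, 0.2]
width: 0.0302
grip_force: 0.0
time: 31.68
ee_pos: [0.5907, -0.1558, 0.1608]
eef_rot: [0.63, 0.777, -0.001, 0.001]
ft_force: [-1.0, -0.7, -0.9]
width: 0.0391
grip_force: 0.0
bracket side no mask
bracket ['top'] [0.4763 0.0415] yaw 10.8 loss 0.059
elbow_a ['top', 'side'] [0.6174 0.1069] yaw -14.1 loss 0.208
elbow_a ['top'] [0.6195 0.1043] yaw -9.4 loss 0.226
elbow_a ['side'] [0.6175 0.107 ] yaw -14.0 loss 0.189
elbow_a top no mask
elbow_a ['side'] [ 0.6041 -0.2981] yaw -19.2 loss 0.472
at [ 0.5895 -0.1483  0.1612] yaw 12.4 turn 0.442 rad shift mm [254.9 -30.7  61.4] before-turn shift [243.5  81.4  61.4] j7 0.54 t 32.1
```

View pics/v11.png

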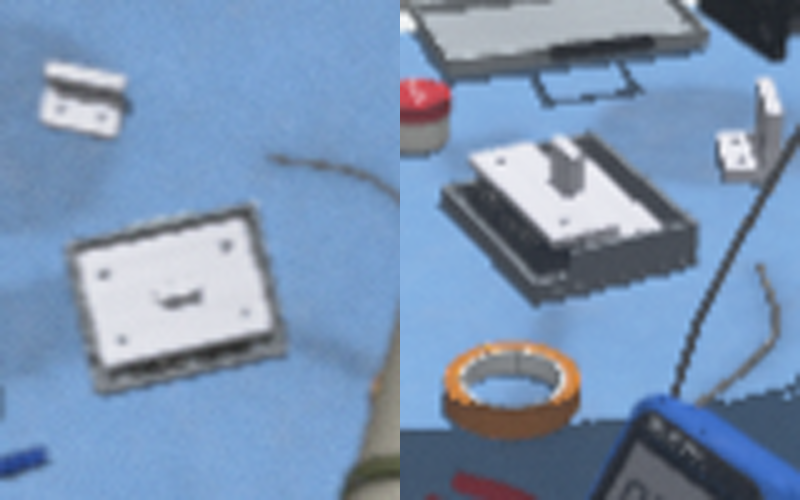

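```bash
python3 - <<'E'
from h import *
a=cv2.imread('pics/top0.png')[90:270,310:510];cv2.imwrite('pics/v0r.png',cv2.resize(a,(600,540),interpolation=cv2.INTER_CUBIC))
c=r.camera('top')
for z in (0,.1,.2):print(z,px(c,[[.55,-.4,z],[.55,-.3,z]]).round().tolist())
E
```

```text
0 [[396.0, 168.0], [368.0, 169.0]]
0.1 [[405.0, 163.0], [375.0, 163.0]]
0.2 [[414.0, 157.0], [383.0, 158.0]]
```

View pics/v0r.png

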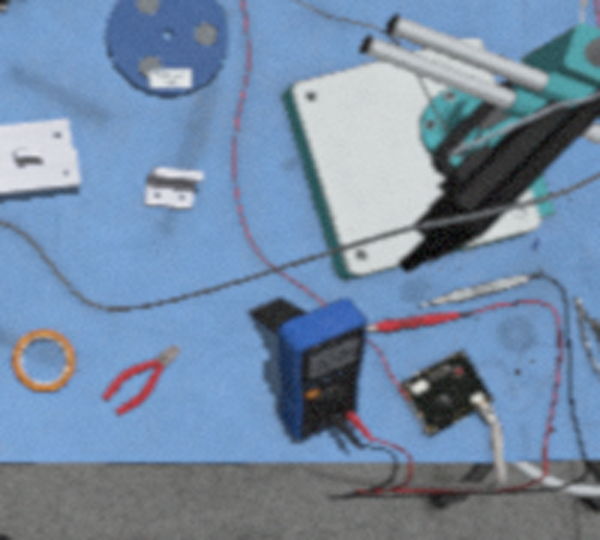

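```bash
python3 -m pendant '[[0,0,0,0.101],[0,0,0,0.101],[0,0,0,0.101],[0,0,0,0]]'
python3 -c "
from h import *
go(.617,-.2964,.1,-5)"
```

```text
time: 32.47
ee_pos: [0.5896, -0.1489, 0.1611]
eef_rot: [0.739, 0.673, 0.0, -0.0]
ft_force: [0.3, -0.4, -0.8]
width: 0.0393
grip_force: 0.0
at [ 0.5896 -0.1489  0.1611] yaw -5.3 turn -0.006 rad shift mm [-144.6   40.1   61.1] before-turn shift [-144.3   41.    61.1] j7 0.25 t 32.5
```

```bash
python3 -m pendant '[[-0.029,0.008,0,0],[-0.029,0.008,0,0],[-0.029,0.008,0,0],[-0.029,0.008,0,0],[-0.029,0.008,0,0],[0,0,0.03,0],[0,0,0.02,0],[0,0,0,0]]'
python3 -m pendant '[[0,0,0,0],[0,0,0,0]]'
python3 - <<'E'
from h import *
go(.617,-.2964,.033,-5)
C={n:cam(n,n+'12.png') for n in('top','side')}
a=cv2.imread('pics/top12.png')[100:220,310:430];b=cv2.imread('pics/side12.png')[160:310,290:400]
f=lambda a:cv2.resize(a,(400,500),interpolation=cv2.INTER_CUBIC)
cv2.imwrite('pics/v12.png',np.hstack([f(a),f(b)]))
E
```

```text
time: 33.13
ee_pos: [0.6143, -0.2965, 0.1064]
eef_rot: [0.737, 0.676, -0.001, -0.003]
ft_force: [-1.1, 1.2, 0.1]
width: 0.039
grip_force: 0.0
time: 33.3
ee_pos: [0.6172, -0.2972, 0.1125]
eef_rot: [0.737, 0.676, 0.0, 0.001]
ft_force: [0.0, 0.6, -0.0]
width: 0.0392
grip_force: 0.0
at [ 0.6172 -0.2972  0.1125] yaw -5.0 turn 0.000 rad shift mm [ 0.8 -0.4 79.5] before-turn shift [ 0.8 -0.4 79.5] j7 0.52 t 33.3
```

View pics/v12.png

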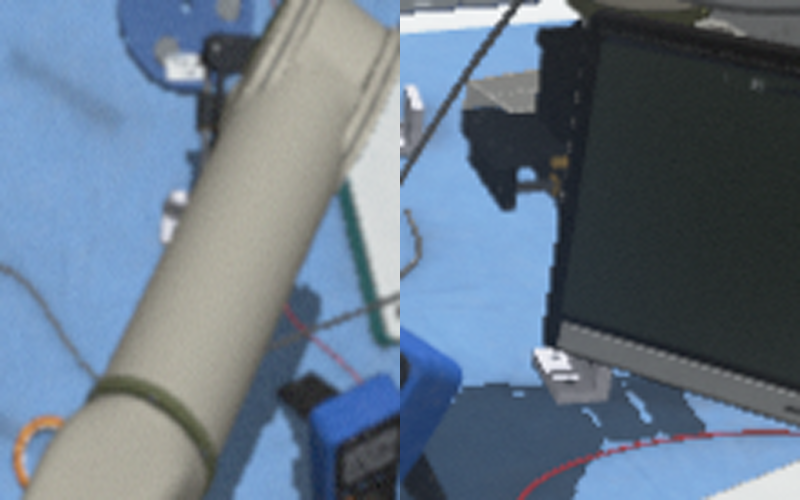

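```bash
python3 -m pendant '[[0,0,0.025,0],[0,0,0.02,0],[0,0,0.015,0],[0,0,0.01,0],[0,0,0.007,0],[0,0,0,0],[0,0,0,0],[0,0,0,0]]'
python3 -m pendant '[[0,0,0,0],[0,0,0,0],[0,0,0,0],[0,0,0,0],[0,0,0,0],[0,0,0,0],[0,0,0,0],[0,0,0,0]]' 0 40
python3 -c "
from h import *
go(.617,-.2964,.033,-5)"
```

```text
time: 34.07
ee_pos: [0.6171, -0.2979, 0.0352]
eef_rot: [0.738, 0.675, 0.0, 0.001]
ft_force: [0.2, 1.2, 0.2]
width: 0.0396
grip_force: 0.0
time: 34.73
ee_pos: [0.6166, -0.2975, 0.0341]
eef_rot: [0.738, 0.675, 0.0, -0.0]
ft_force: [-0.1, 0.4, 0.7]
width: 0.0097
grip_force: 40.0
at [ 0.6166 -0.2975  0.0341] yaw -5.1 turn -0.002 rad shift mm [1.1 0.3 1.1] before-turn shift [1.1 0.3 1.1] j7 0.55 t 34.7
```

```bash
python3 -m pendant '[[0,0,-0.01,0],[0,0,-0.03,0],[0,0,-0.03,0],[0,0,-0.03,0],[0,0,-0.015,0],[0,0,0,0],[0,0,0,0]]'
python3 -c "
from h import *
go(.5209,.02,.0481,12.3)"
```

```text
time: 35.32
ee_pos: [0.6168, -0.2977, 0.1501]
eef_rot: [0.738, 0.675, 0.0, 0.001]
ft_force: [0.1, -0.4, -1.9]
width: 0.0099
grip_force: 40.0
at [ 0.6168 -0.2977  0.1501] yaw -5.1 turn -0.304 rad shift mm [330.9 -26.2 101.7] before-turn shift [ 307.9 -123.9  101.7] j7 0.51 t 35.3
```

```bash
python3 -m pendant '[[0,0,0,-0.1],[0,0,0,-0.1],[0,0,0,-0.104],[0.02,-0.002,0,0],[0.04,-0.003,0,0],[0.04,-0.003,0,0],[0.04,-0.003,0,0],[0.04,-0.003,0,0]]'
python3 -m pendant '[[0.04,-0.003,0,0],[0.04,-0.003,0,0],[0.04,-0.003,0,0],[0.031,-0.003,0,0],[0,0,0.02,0],[0,0,0,0],[0,0,0,0],[0,0,0,0]]'
python3 - <<'E'
from h import *
go(.5209,.02,.0481,12.3)
C={n:cam(n,n+'13.png') for n in('top','side')}
a=np.radians(12.3);z=r.read_state()['ee_pos']
fit('elbow_a',[z[0]-.013*np.cos(a),z[1]-.013*np.sin(a),a],z0=z[2]-.0341,C=C)
fit('bracket',[.4762,.041,.2147],z0=.004,C=C)
E
```

```text
time: 35.98
ee_pos: [0.5626, -0.1227, 0.1473]
eef_rot: [0.627, 0.779, -0.001, -0.001]
ft_force: [1.1, -0.0, -0.5]
width: 0.0098
grip_force: 40.0
time: 36.65
ee_pos: [0.5204, 0.0189, 0.1289]
eef_rot: [0.628, 0.778, -0.001, -0.0]
ft_force: [1.1, -0.2, -0.9]
width: 0.0097
grip_force: 40.0
at [0.5204 0.0189 0.1289] yaw 12.2 turn -0.002 rad shift mm [ 1.   0.8 80.8] before-turn shift [ 1.   0.8 80.8] j7 0.17 t 36.6
elbow_a top no mask
elbow_a ['side'] [0.5088 0.0216] yaw 3.0 loss 0.285
bracket ['top', 'side'] [0.4741 0.0517] yaw 14.5 loss 0.402
bracket ['top'] [0.4771 0.0452] yaw 12.7 loss 0.538
bracket ['side'] [0.4738 0.0522] yaw 15.8 loss 0.263
```

```bash
python3 -m pendant '[[0.001,0.0005,0.02,0],[0,0,0.02,0],[0,0,0.015,0],[0,0,0.01,0],[0,0,0.007,0],[0,0,0,0],[0,0,0,0]]'
python3 -m pendant '[[0,0,0.003,0],[0,0,0.003,0],[0,0,0,0],[0,0,0,0]]'
python3 -c "
from h import *
go(.5209,.02,.0481,12.3)"
```

```text
time: 37.53
ee_pos: [0.521, 0.0213, 0.0574]
eef_rot: [0.627, 0.779, 0.0, 0.0]
ft_force: [0.3, -0.3, 0.3]
width: 0.0101
grip_force: 40.0
time: 37.87
ee_pos: [0.5208, 0.0215, 0.0511]
eef_rot: [0.627, 0.779, 0.0, -0.0]
ft_force: [0.2, 0.3, -1.3]
width: 0.0096
grip_force: 40.0
at [0.5208 0.0215 0.0511] yaw 12.3 turn 0.000 rad shift mm [-1.4 -0.2  3. ] before-turn shift [-1.4 -0.2  3. ] j7 0.22 t 37.9
```

```bash
python3 -m pendant '[[-0.0015,0,0.0015,0],[0,0,0.001,0],[0,0,0,0],[0,0,0,0]]'
python3 -m pendant '[[0,0,0.0005,0],[0,0,0,0],[0,0,0,0],[0,0,0,0],[0,0,0,0]]' 0.25
python3 -m pendant '[[0,0,-0.01,0],[0,0,-0.02,0],[0,0,-0.03,0],[0,0,-0.03,0],[0,0,-0.02,0],[0,0,0,0]]'
python3 -m pendant '[[-0.03,0,0,0],[-0.03,0,0,0],[-0.03,0,0,0],[-0.03,0,0,0],[-0.03,0,0,0],[-0.03,0,0,0],[0,0,0,0],[0,0,0,0]]' 0.45
python3 - <<'E'
from h import *
C={n:cam(n,n+'14.png') for n in('top','side')}
fit('bracket',[.4762,.041,.2147],z0=.004,C=C)
fit('elbow_a',[.508,.0172,.2147],z0=.014,C=C)
fit('elbow_a',[.6178,.107,-.23],C=C)
go(.6302,.104,.12,-13.5)
a=cv2.imread('pics/top14.png')[130:230,240:320];b=cv2.imread('pics/side14.png')[170:270,220:300]
f=lambda a:cv2.resize(a,(400,500),interpolation=cv2.INTER_CUBIC)
cv2.imwrite('pics/v14.png',np.hstack([f(a),f(b)]))
E
```

```text
time: 38.2
ee_pos: [0.5211, 0.0199, 0.0485]
eef_rot: [0.627, 0.779, 0.0, -0.0]
ft_force: [0.3, -0.6, -0.1]
width: 0.0098
grip_force: 40.0
time: 38.62
ee_pos: [0.5211, 0.02, 0.0481]
eef_rot: [0.627, 0.779, 0.0, 0.0]
ft_force: [0.2, 0.2, 0.9]
width: 0.0212
grip_force: 0.0
time: 39.12
ee_pos: [0.5235, 0.02, 0.1632]
eef_rot: [0.627, 0.779, 0.003, 0.002]
ft_force: [-0.4, -0.2, 0.0]
width: 0.0218
grip_force: 0.0
time: 39.78
ee_pos: [0.5591, -0.158, 0.158]
eef_rot: [0.629, 0.778, -0.0, 0.0]
ft_force: [0.4, 1.2, -0.0]
width: 0.0394
grip_force: 0.0
bracket ['top', 'side'] [0.4757 0.0454] yaw 12.5 loss 0.290
bracket ['top'] [0.4762 0.0432] yaw 12.4 loss 0.242
bracket ['side'] [0.4742 0.052 ] yaw 12.5 loss 0.318
elbow_a ['top', 'side'] [0.5079 0.02  ] yaw 12.5 loss 0.212
elbow_a ['top'] [0.5086 0.0194] yaw 12.3 loss 0.081
elbow_a ['side'] [0.5097 0.0311] yaw 9.7 loss 0.295
elbow_a ['top', 'side'] [0.6177 0.1072] yaw -20.8 loss 0.294
elbow_a ['top'] [0.619  0.1067] yaw -9.7 loss 0.111
elbow_a ['side'] [0.6152 0.1091] yaw -20.8 loss 0.394
at [ 0.5595 -0.1551  0.1581] yaw 12.4 turn 0.452 rad shift mm [268.4   8.2  38.2] before-turn shift [237.9 124.6  38.2] j7 0.55 t 40.2
```

View pics/v14.png

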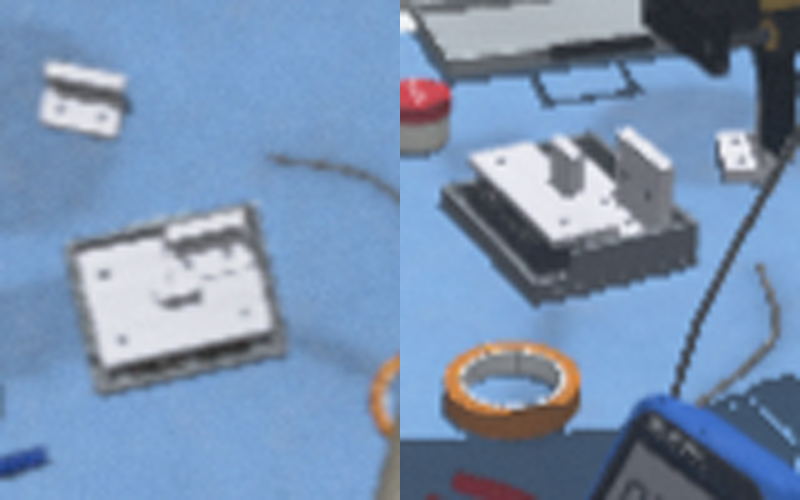

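```bash
python3 -m pendant '[[0,0,0,0.11],[0,0,0,0.11],[0,0,0,0.11],[0,0,0,0.105],[0.034,0.001,0,0],[0.034,0.001,0,0],[0.034,0.001,0,0],[0.034,0.001,0,0]]'
python3 -m pendant '[[0.034,0.001,0,0],[0.034,0.001,0,0],[0.034,0.001,0,0],[0.03,0.001,0,0],[0,0,0.03,0],[0,0,0,0],[0,0,0,0],[0,0,0,0]]'
python3 -c "
from h import *
go(.6307,.1037,.034,-12.5)"
```

```text
time: 40.85
ee_pos: [0.5932, -0.0221, 0.1582]
eef_rot: [0.78, 0.625, 0.0, -0.0]
ft_force: [0.4, -0.3, -0.5]
width: 0.0387
grip_force: 0.0
time: 41.52
ee_pos: [0.626, 0.1028, 0.1291]
eef_rot: [0.781, 0.625, 0.0, 0.0]
ft_force: [0.1, -1.1, 0.8]
width: 0.0392
grip_force: 0.0
at [0.626  0.1028 0.1291] yaw -12.7 turn -0.003 rad shift mm [ 2.   4.3 95.1] before-turn shift [ 2.   4.3 95.1] j7 -0.29 t 41.5
```

```bash
python3 -m pendant '[[0.002,0.004,0.02,0],[0,0,0.025,0],[0,0,0.02,0],[0,0,0.015,0],[0,0,0.01,0],[0,0,0.004,0],[0,0,0,0],[0,0,0,0]]'
python3 -m pendant '[[0,0,0,0],[0,0,0,0],[0,0,0,0],[0,0,0,0],[0,0,0,0],[0,0,0,0],[0,0,0,0],[0,0,0,0]]' 0 40
python3 -c "
from h import *
go(.6307,.1037,.034,-12.5)"
python3 -m pendant '[[0,0,-0.01,0],[0,0,-0.03,0],[0,0,-0.03,0],[0,0,-0.03,0],[0,0,-0.015,0],[0,0,0,0],[0,0,0,0]]'
python3 -c "
from h import *
go(.5079,.0796,.0481,12.3)"
```

```text
time: 42.18
ee_pos: [0.6309, 0.1047, 0.0353]
eef_rot: [0.781, 0.625, 0.001, 0.0]
ft_force: [-0.1, -0.3, 0.4]
width: 0.0391
grip_force: 0.0
time: 42.85
ee_pos: [0.6303, 0.105, 0.0342]
eef_rot: [0.78, 0.625, 0.0, 0.0]
ft_force: [-0.0, 0.9, 2.7]
width: 0.0094
grip_force: 40.0
at [0.6303 0.105  0.0342] yaw -12.6 turn -0.002 rad shift mm [-1.2  0.7  0.2] before-turn shift [-1.2  0.7  0.2] j7 -0.25 t 42.9
time: 43.43
ee_pos: [0.6304, 0.105, 0.15]
eef_rot: [0.78, 0.625, 0.001, 0.0]
ft_force: [-0.3, 0.8, -1.3]
width: 0.0097
grip_force: 40.0
at [0.6304 0.105  0.15  ] yaw -12.6 turn -0.435 rad shift mm [   1.2 -125.2  101.7] before-turn shift [ -51.7 -114.1  101.7] j7 -0.29 t 43.4
```

```bash
python3 -m pendant '[[0,0,0,-0.11],[0,0,0,-0.11],[0,0,0,-0.11],[0,0,0,-0.105],[0,-0.02,0,0],[0,-0.03,0,0],[0,-0.03,0,0],[0.002,-0.03,0,0]]'
python3 -m pendant '[[0,-0.015,0,0],[0,0,0.02,0],[0,0,0.015,0],[0,0,0,0],[0,0,0,0],[0,0,0,0]]'
python3 - <<'E'
from h import *
go(.5077,.0806,.0481,12.3)
C={n:cam(n,n+'15.png') for n in('top','side')}
a=np.radians(12.3);z=r.read_state()['ee_pos']
print(z[0]-.013*np.cos(a),z[1]-.013*np.sin(a))
fit('elbow_a',[z[0]-.013*np.cos(a),z[1]-.013*np.sin(a),a],z0=z[2]-.0342,C=C)
E
```

```text
time: 44.1
ee_pos: [0.5199, 0.0826, 0.1471]
eef_rot: [0.627, 0.779, -0.001, -0.001]
ft_force: [0.4, 0.8, -0.5]
width: 0.0094
grip_force: 40.0
time: 44.6
ee_pos: [0.5076, 0.0802, 0.1141]
eef_rot: [0.627, 0.779, -0.0, -0.0]
ft_force: [-1.2, 0.6, -0.8]
width: 0.0099
grip_force: 40.0
at [0.5076 0.0802 0.1141] yaw 12.3 turn 0.000 rad shift mm [ 0.4  0.2 66. ] before-turn shift [ 0.4  0.2 66. ] j7 0.05 t 44.6
0.49532100541616475 0.07753165034732104
elbow_a top no mask
elbow_a side no mask
elbow_a [] [0.4953 0.0775] yaw 12.3 loss 0.000
```

```bash
python3 -m pendant '[[0,0,0.02,0],[0,0,0.015,0],[0,0,0.01,0],[0,0,0.01,0],[0,0,0.003,0],[0,0,0,0],[0,0,0,0]]'
python3 -m pendant '[[0,0,0.002,0],[0,0,0.002,0],[0,0,0,0],[0,0,0,0]]'
python3 -c "
from h import *
go(.5077,.0806,.0481,12.3)"
```

```text
time: 45.38
ee_pos: [0.5079, 0.0803, 0.0564]
eef_rot: [0.627, 0.779, 0.0, 0.0]
ft_force: [0.7, -0.6, -0.2]
width: 0.0098
grip_force: 40.0
time: 45.72
ee_pos: [0.5076, 0.0803, 0.0521]
eef_rot: [0.627, 0.779, 0.0, -0.0]
ft_force: [0.2, 0.2, -0.6]
width: 0.0098
grip_force: 40.0
at [0.5076 0.0803 0.0521] yaw 12.3 turn 0.000 rad shift mm [0.3 0.2 4. ] before-turn shift [0.3 0.2 4. ] j7 0.09 t 45.7
```

```bash
python3 -m pendant '[[0,0,0.002,0],[0,0,0.0015,0],[0,0,0,0],[0,0,0,0]]'
python3 -m pendant '[[0,0,0.0005,0],[0,0,0,0],[0,0,0,0],[0,0,0,0],[0,0,0,0]]' 0.25
python3 -m pendant '[[0,0,-0.01,0],[0,0,-0.02,0],[0,0,-0.03,0],[0,0,-0.03,0],[0,0,-0.02,0],[0,0,0,0]]'
python3 -m pendant '[[-0.03,0,0,0],[-0.03,0,0,0],[-0.03,0,0,0],[-0.03,0,0,0],[-0.03,0,0,0],[-0.03,0,0,0],[-0.03,0,0,0],[0,0,0,0]]' 0.35
python3 - <<'E'
from h import *
C={n:cam(n,n+'16.png') for n in('top','side')}
fit('elbow_a',[.508,.0172,.2147],z0=.014,C=C)
fit('elbow_a',[.495,.0775,.2147],z0=.014,C=C)
c=C['top'];T=lambda x,y,z:np.round(w(c,x,y,z)[:2],4).tolist()
print([(round(o['score'],2),np.round(o['bbox'],1).tolist()) for o in r.outline_of('tray_bar','top')])
go(.5452,.236,.12,92.5)
a=cv2.imread('pics/top16.png')[130:230,180:320];b=cv2.imread('pics/side16.png')[150:250,220:300]
f=lambda a,x:cv2.resize(a,(x,400),interpolation=cv2.INTER_CUBIC)
cv2.imwrite('pics/v16.png',np.hstack([f(a,480),f(b,320)]))
E
```

```text
time: 46.05
ee_pos: [0.5075, 0.0803, 0.0484]
eef_rot: [0.627, 0.779, -0.0, -0.0]
ft_force: [-0.4, 0.0, -0.5]
width: 0.0098
grip_force: 40.0
time: 46.47
ee_pos: [0.5076, 0.0803, 0.0481]
eef_rot: [0.627, 0.779, 0.0, 0.0]
ft_force: [-0.4, 0.2, -0.1]
width: 0.0214
grip_force: 0.0
time: 46.97
ee_pos: [0.5099, 0.0806, 0.1632]
eef_rot: [0.627, 0.779, 0.003, 0.002]
ft_force: [0.2, -0.3, 0.2]
width: 0.0217
grip_force: 0.0
time: 47.63
ee_pos: [0.5521, -0.1317, 0.1585]
eef_rot: [0.63, 0.777, -0.001, 0.001]
ft_force: [-1.0, -1.1, -0.6]
width: 0.0304
grip_force: 0.0
elbow_a ['top', 'side'] [0.5081 0.0189] yaw 12.8 loss 0.227
elbow_a ['top'] [0.5084 0.0183] yaw 12.0 loss 0.109
elbow_a ['side'] [0.5129 0.0374] yaw 12.3 loss 0.299
elbow_a ['top', 'side'] [0.4951 0.0762] yaw 9.9 loss 0.310
elbow_a ['top'] [0.4951 0.0762] yaw 12.1 loss 0.083
elbow_a ['side'] [0.4959 0.0931] yaw 1.6 loss 0.468
[(0.77, [198.8, 170.2, 49.5, 58.3])]
at [ 0.5524 -0.1236  0.158 ] yaw 12.4 turn -1.398 rad shift mm [ -8.5 359.5  38.2] before-turn shift [352.7  70.3  38.2] j7 0.50 t 48.0
```

View pics/v16.png

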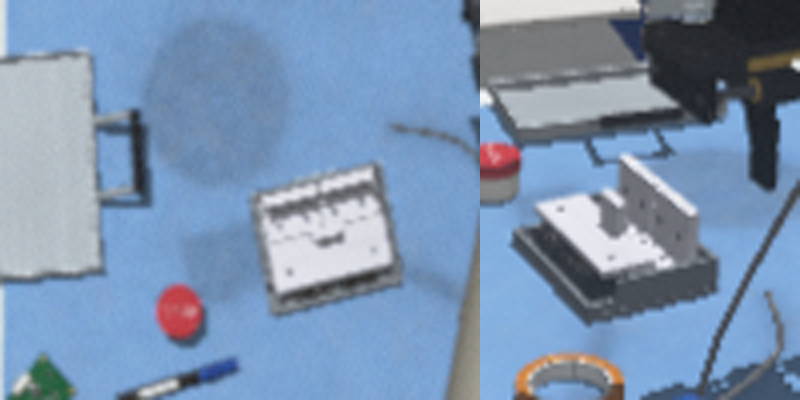

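```bash
python3 -m pendant '[[0.02,0,0,-0.117],[0,0,0,-0.117],[0,0,0,-0.117],[0,0,0,-0.117],[0,0,0,-0.117],[0,0,0,-0.117],[0,0,0,-0.117],[0,0,0,-0.117]]' 0.4
python3 -m pendant '[[0,0,0,-0.117],[0,0,0,-0.117],[0,0,0,-0.117],[0,0,0,-0.111],[0,0,0,0]]'
python3 -c "
from h import *
go(.5452,.2365,.12,92.5)"
```

```text
time: 48.65
ee_pos: [0.5481, -0.1044, 0.1581]
eef_rot: [0.205, 0.979, 0.0, 0.0]
ft_force: [0.1, -0.4, 0.2]
width: 0.0345
grip_force: 0.0
time: 49.07
ee_pos: [0.5481, -0.1046, 0.1581]
eef_rot: [-0.024, 1.0, 0.0, 0.0]
ft_force: [-0.0, 0.4, -0.7]
width: 0.0342
grip_force: 0.0
at [ 0.5481 -0.1046  0.1581] yaw 92.8 turn 0.005 rad shift mm [-12.  340.9  38.2] before-turn shift [-13.7 340.8  38.2] j7 1.81 t 49.1
```

```bash
python3 -m pendant '[[-0.002,0.038,0,0],[-0.002,0.038,0,0],[-0.002,0.038,0,0],[-0.002,0.038,0,0],[-0.002,0.038,0,0],[-0.002,0.038,0,0],[0,0.038,0,0],[0,0.038,0,0]]' 0.4
python3 -m pendant '[[0,0.036,0,0],[0,0,0,0],[0,0,0,0],[0,0,0.03,0],[0,0,0.02,0],[0,0,0,0],[0,0,0,0],[0,0,0,0]]'
python3 -c "
from h import *
go(.5452,.2365,.029,92.5)"
```

```text
time: 49.73
ee_pos: [0.5466, 0.2013, 0.1582]
eef_rot: [-0.019, 1.0, 0.0, 0.0]
ft_force: [0.4, 1.3, 0.6]
width: 0.0348
grip_force: 0.0
time: 50.4
ee_pos: [0.5465, 0.2343, 0.1094]
eef_rot: [-0.02, 1.0, 0.0, 0.001]
ft_force: [0.2, 0.2, 0.6]
width: 0.0347
grip_force: 0.0
at [0.5465 0.2343 0.1094] yaw 92.3 turn -0.004 rad shift mm [ 1.3  2.2 80.4] before-turn shift [ 1.3  2.2 80.4] j7 1.19 t 50.4
```

```bash
python3 -m pendant '[[0.001,0.002,0.03,0],[0,0,0.025,0],[0,0,0.015,0],[0,0,0.009,0],[0,0,0,0],[0,0,0,0]]'
python3 -m pendant '[[0,0,0,0],[0,0,0,0],[0,0,0,0],[0,0,0,0],[0,0,0,0],[0,0,0,0]]' 0 30
python3 -c "
from h import *
go(.5346,.3963,.029,93)"
```

```text
time: 50.9
ee_pos: [0.5455, 0.2369, 0.0303]
eef_rot: [-0.021, 1.0, 0.0, 0.001]
ft_force: [-1.2, 0.8, 0.9]
width: 0.0349
grip_force: 0.0
time: 51.4
ee_pos: [0.545, 0.2369, 0.0296]
eef_rot: [-0.021, 1.0, 0.0, 0.0]
ft_force: [-1.0, -0.8, 4.9]
width: 0.011
grip_force: 30.0
at [0.545  0.2369 0.0296] yaw 92.4 turn -0.010 rad shift mm [  2.  159.7   0.6] before-turn shift [  3.6 159.7   0.6] j7 1.20 t 51.4
```

```bash
python3 -m pendant '[[0,0.012,0,0],[0,0.022,0,0],[0,0.022,0,0],[0.001,0.022,0,0],[0.001,0.022,0,0],[0.001,0.022,0,0],[0,0.02,0,0],[0,0.01,0,0]]'
python3 -m pendant '[[0,0.006,0,0],[0,0,0,0],[0,0,0,0],[0,0,0,0]]'
```

```text
time: 52.07
ee_pos: [0.5352, 0.3914, 0.0296]
eef_rot: [-0.022, 1.0, 0.001, 0.001]
ft_force: [-0.3, -2.1, 6.6]
width: 0.0111
grip_force: 30.0
time: 52.4
ee_pos: [0.535, 0.395, 0.0296]
eef_rot: [-0.021, 1.0, 0.001, 0.0]
ft_force: [-1.3, 2.1, 5.1]
width: 0.011
grip_force: 30.0
```

```bash
python3 -m pendant '[[0,0.002,0,0],[0,0,0,0],[0,0,0,0]]'
python3 -m pendant '[[0,0.002,0,0],[0,0,0,0],[0,0,0,0]]'
```

```text
time: 52.65
ee_pos: [0.5349, 0.3962, 0.0296]
eef_rot: [-0.021, 1.0, 0.0, -0.0]
ft_force: [-2.6, 0.1, 6.5]
width: 0.0109
grip_force: 30.0
time: 52.9
ee_pos: [0.5349, 0.3963, 0.0295]
eef_rot: [-0.02, 1.0, -0.001, -0.001]
ft_force: [-4.8, -6.7, 10.8]
width: 0.0108
grip_force: 30.0
```

Force builds at y = 0.396, the same place as at the start, so the tray is home. I'll release, retreat and check.

```bash
python3 -m pendant '[[0,0,0,0],[0,0,0,0],[0,0,0,0],[0,0,0,0],[0,0,-0.03,0],[0,0,-0.04,0],[0,0,-0.04,0],[0,0,-0.04,0]]' 0.4
python3 -m pendant '[[0.04,0,-0.02,0],[0.04,0,0,0],[0.04,0,0,0],[0,0,0,0],[0,0,0,0],[0,0,0,0]]'
python3 - <<'E'
from h import *
C={n:cam(n,n+'17.png') for n in('top','side')}
fit('elbow_a',[.508,.0172,.2147],z0=.014,C=C)
fit('elbow_a',[.495,.0775,.2147],z0=.014,C=C)
a=cv2.imread('pics/top17.png')[110:250,130:320];b=cv2.imread('pics/side17.png')[120:290,180:330]
f=lambda a,x:cv2.resize(a,(x,400),interpolation=cv2.INTER_CUBIC)
cv2.imwrite('pics/v17.png',np.hstack([f(a,440),f(b,360)]))
print(r.read_state()['ft_force'],r.read_state()['time'])
E
```

```text
time: 53.57
ee_pos: [0.5344, 0.3983, 0.1805]
eef_rot: [-0.021, 1.0, -0.0, -0.0]
ft_force: [0.1, 0.4, 0.3]
width: 0.0347
grip_force: 0.0
time: 54.07
ee_pos: [0.418, 0.3936, 0.1979]
eef_rot: [-0.021, 1.0, 0.0, 0.0]
ft_force: [-0.3, 0.6, -0.2]
width: 0.0349
grip_force: 0.0
elbow_a ['top', 'side'] [0.5069 0.0194] yaw 12.3 loss 0.221
elbow_a ['top'] [0.507  0.0191] yaw 11.7 loss 0.124
elbow_a ['side'] [0.5136 0.0367] yaw 9.7 loss 0.266
elbow_a side no mask
elbow_a ['top'] [0.4951 0.0754] yaw 14.7 loss 0.139
[-0.05856032  0.49779841 -0.22777623] 54.3667
```

View pics/v17.png

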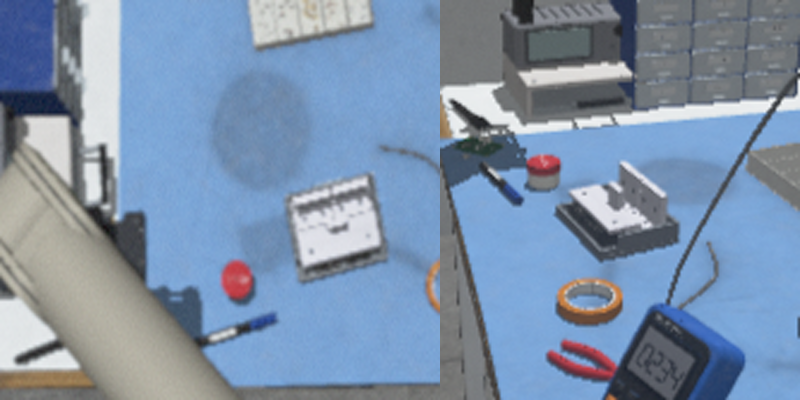

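The tray is home, the kit is packed with both elbows upright, the bystanders haven't moved, and the arm is clear of everything.

```bash
python3 -c "
from bench import r
print(r.close_job())"
```

```text
the job is handed in; nothing more can be done
None
```

The job is handed in with no verdict returned: both heat sinks, the bracket and both elbows are packed in the tote in order, the empty tray is pushed home, the bystanders are where they were, and one sink that got knocked aside was put back in the row.

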